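# Fit the grip sleeve, release the two catches of the medicine tote and hold its gate wide

### The arm

A 7-joint arm with a two-finger parallel gripper is mounted at the origin on a cart in front of the work surface, level with it; the furniture and walls round the work are solid. World frame = base frame: x ahead of the robot, y to its left, z up, the work surface at z = 0. Lengths are in m, angles in rad, forces in N, time in s.
With the tool pointing down it reaches from about 0.35 to 0.9 m from the base axis. Payload 8.1 kg.
Tool frame: the origin (TCP) lies at the very end of the fingers, on their centre line; the grasp point (between the pads) lies 19 mm behind it (grip_point_offset is the distance from the TCP to the grasp point, in m); z points along the fingers, x is the direction in which the jaws open and shut, and the axes are right-handed (so a half turn about z gives the same grasp; the last joint's range is limited). The gripper opens to 92 mm and grips with 3 to 60 N. Pads are 19 mm wide; open, the fingers measure 130 mm over their backs; the gripper's body (75 mm by 190 mm) begins 47 mm behind the grasp point.
Start: joints at [-1.396, 0.434, 0.025, 1.573, -0.012, 1.134, -0.075], TCP at [0.171, 0.601, 0.227] pointing down, gripper open.
Joint ranges: [-2.62, 2.62], [-0.44, 2.09], [-1.27, 1.32], [0.08, 2.57], [-1.32, 4.46], [0.12, 2], [-2.74, 2.74]. Speed limits (rad/s): [2.22, 2.22, 3.01, 3.01, 3.14, 3.14, 3.14].

### API

Orientations are given as a rotation vector (axis times angle).
In Python, from cell import observe, get_image, camera_model, sign_off, grip_point_offset gives the robot as it stands.
- The arm moves only by the tool play_rows, never from a script. Its argument "rows" is a list of rows, each a list of 7 numbers: the shift along the tool's x, y, z as a fraction of full scale, then the turn, a rotation vector about the tool's x, y, z as a fraction of full scale, then the closure, from -1 (fully open) to 1 (shut). A call has 1 to 5 rows; each row shifts and turns the pose as measured when the row begins, along the tool's axes as they then stand; what a row does not reach is not made up. Full scale, the value 1, is 0.15 m for a shift and 0.5 rad for a turn. A row lasts 1/10 s, in which the tool goes at most 50 mm and 8.59 degrees, less where a joint would pass 70% of its speed; a pose out of reach is approached as far as the arm can. A call with a number of a shift or a turn outside -1 to 1 is refused whole. A call with a gripper value outside its range is refused whole. The fingers move at their own pace and stop on an object; "force" is the grip in N (left out, the last holds). Time passes only in rows, so rows that do not move let the fingers close. It gives the time, the measured TCP pose, the force and the opening at its end, in the units of the state.
- observe(): the state, without advancing time (a new reading comes with each control period).
- get_image(name): name is "side" or "top"; returns the picture (400x640x3 uint8, blue, green, red); there is no depth.
- camera_model(name): a dict with "K" (3x3 intrinsics, pixels), "dist" ([k1, k2, p1, p2, k3] as OpenCV has them; the pictures are not rectified), "R" (3x3) and "t" (3): a world point X has camera coordinates R X + t. Camera axes: x right, y down, z forward; pixel columns grow to the right and rows downward; lengths in m; the calibration is good to about 2 mm. A picture is of the moment at which its call begins. camera_model takes no time and is no camera call.
- sign_off(): hands the job in, once; it reports no verdict.
The state is a dict: "clock": time; "joints": joint angles; "dq": joint speeds; "joint_efforts": joint torques, N m; "position": TCP position; "ee_rot": TCP orientation; "force": force on the tool from outside, world axes, zero at the start; "ft_torque": the same for the moment, N m; "width": opening from 0.0 (shut) to 1.0 (fully open).
Only numpy, scipy, OpenCV 4.12 (cv2) and the standard library are available. Lean on these libraries where they do the work, as an engineer would, in place of code of your own. Each camera call takes 0.05 s, during which the arm holds its last target.

### The job

The spring-closed gate of the medicine tote has to stand wide open so that a nurse can take things out: push the loose tubular grip sleeve fully down onto the upright spigot on top of the gate, then squeeze the rear catch fully together, and after it the front catch beside the gate. Then take the gate by the sleeve, swing it towards the robot past its detent until it stands nearly square to its closed position, and hold it there: the program finishes while the gripper is still holding the sleeve, because the gate springs back when let go. Leave the other things where they stand.

Things in the scene. Friction and masses are not known exactly. Their poses are not given: they have to be found in the camera images.
- tote: Fixed tote on the worktop: white base 200x200 mm, clear walls (86 mm high) at back and left, gate in front, white latch housing on the right (x -95..95, y -84..-180, top 95 mm high) carrying both catches. A white detent post 101 mm high stands at x -90, y 132 (30x30 mm). Origin: centre of the base's underside; x from the gate (front) to the back wall, y left, z up.
- gate_hinge (a point): Point on the gate's upright hinge axis at the height of the gate's top (80 mm above the worktop), at tote x -90, y +90 mm; axes as the tote's. The closed gate runs from here along -y: 163 mm long, 12 mm thick, top 80 mm high.
- gate (a joint): Gate angle, rad: 0 shut, grows as the free end swings to the tote's -x (clockwise from above), stop at 1.5. A spring always pulls it shut (about 1 to 2 N at the spigot); a detent resists from 0.1 to 0.5 (about 5 N at the spigot). Let go beyond that, it falls back to 0.7 to 0.85. The front catch's pin bars it until that catch is squeezed.
- spigot_seat (a point): Foot of the upright steel spigot on the gate's top rail, 115 mm from the hinge axis, moving with the gate: the sleeve's lower end rests here when fully down. z up; the spigot is 14 mm in diameter and 30 mm tall with a tapered tip.
- grip_sleeve: Loose grey plastic tube, open at both ends, standing upright on the worktop: 70 mm tall, outer diameter 26 mm, bore 18 mm, a 34 mm flange 5 mm thick round its lower end, fine ribs above. Origin: centre of the lower (flange) end, z up along the bore. About 80 g. It turns freely on the spigot, so the hand need not turn with the gate.
- rear_catch (a joint): Travel in m of the rear catch's moving tab, 0 at the start, 0.016 fully squeezed (end stop). Squeezed along the tote's x: the front tab moves back towards the fixed rear tab. Needs about 3 N and stays where it is left.
- rear_catch_pinch (a point): Midway between the outer faces of the rear catch's two steel tabs when squeezed, 126 mm above the worktop; axes as the tote's, squeeze along x. Tabs 22 mm wide, 6 mm thick, tops 140 mm high, feet on the housing at 95 mm. Over the outer faces 40 mm at the start (moving tab's face 28 mm in front of this point), 24 mm squeezed. Next part: front catch, 66 mm in front.
- front_catch (a joint): Travel in m of the front catch's moving tab, 0 at the start, 0.016 fully squeezed (end stop). Squeezed along the tote's y: the left (inner) tab moves right, towards the fixed outer tab, and draws the pin away from the gate's free end. Blocked until the rear catch is squeezed. Needs about 3 N and stays where it is left.
- front_catch_pinch (a point): The same point of the front catch, close behind the gate's free end: midway between the outer faces of its tabs when squeezed, 126 mm above the worktop; axes as the tote's, squeeze along y. Tabs as the rear catch's but their width runs along x; 40 mm over the outer faces at the start (moving tab's face 28 mm to the left of this point), 24 mm squeezed.
- ointment_jar: Bystander: blue ointment jar with screw lid, 36 mm diameter, 53 mm tall, standing on the worktop; origin at the centre of its underside.
- tape_roll: Bystander: roll of tape lying flat, 69 mm diameter, 25 mm tall; origin at the centre of its underside.
- bottle_10: Bystander: white medicine bottle inside the tote near its back, 39 mm diameter, 104 mm tall; origin at the centre of its underside, 6 mm above the worktop.
- vial_2: Bystander: vial with dark cap inside the tote near its back, 29 mm diameter, 74 mm tall; origin at the centre of its underside, 6 mm above the worktop.
Mind the look-alikes: they are no part of the job. What is shaped like the grip_sleeve but red is not meant.

How it is judged:
On the way, in this order (a step that is already met when the one before it is completed fails the run):
1. the sleeve sits fully down on the spigot, gate shut and both catches still unsqueezed (horizontal distance between grip_sleeve and spigot_seat below 0.005 m and z of grip_sleeve in the frame of spigot_seat below 0.005 m and angle between grip_sleeve's own z axis and vertical below 0.15 rad and value of joint each of rear_catch, front_catch below 0.006 m and value of joint gate below 0.15 rad), for 0.2 s.
2. the rear catch is squeezed together, the front one not yet (value of joint rear_catch above 0.0125 m and value of joint front_catch below 0.006 m), for 0.1 s.
3. the front catch is squeezed together, the gate still shut (value of joint each of rear_catch, front_catch above 0.0125 m and value of joint gate below 0.15 rad), for 0.1 s.
4. the gate is past its detent, with the sleeve on and touched by the fingers (horizontal distance between grip_sleeve and spigot_seat below 0.005 m and z of grip_sleeve in the frame of spigot_seat below 0.005 m and angle between grip_sleeve's own z axis and vertical below 0.15 rad and value of joint gate above 0.95 rad and contact force between the fingers and grip_sleeve above 0.5 N), for 0.1 s.
At the end, for the whole second after the job is handed in: The gate stands still at 1.15 rad or more, held there by the fingers on the sleeve (contact over 0.7 N); the sleeve is still fully on the spigot (within 5 mm of its seat sideways and in height, tilted less than 0.15 rad); both catches are still squeezed (over 12.5 of 16 mm) (horizontal distance between grip_sleeve and spigot_seat below 0.005 m and z of grip_sleeve in the frame of spigot_seat below 0.005 m and angle between grip_sleeve's own z axis and vertical below 0.15 rad and value of joint gate above 1.15 rad and velocity of joint gate between -0.15 and 0.15 rad/s and contact force between the fingers and grip_sleeve above 0.7 N and value of joint each of rear_catch, front_catch above 0.0125 m); the arm keeps its last pose, push and grip.
It fails at once if the ointment jar is shoved away or knocked over (distance of ointment_jar from where it was at the start of the episode above 0.03 m or angle between ointment_jar's own z axis and vertical above 0.5 rad).
It fails at once if the tape roll is shoved away or knocked over (distance of tape_roll from where it was at the start of the episode above 0.03 m or angle between tape_roll's own z axis and vertical above 0.5 rad).
It fails at once if the bottle in the tote is shoved away or knocked over (distance of bottle_10 from where it was at the start of the episode above 0.03 m or angle between bottle_10's own z axis and vertical above 0.5 rad).
It fails at once if the vial in the tote is shoved away or knocked over (distance of vial_2 from where it was at the start of the episode above 0.03 m or angle between vial_2's own z axis and vertical above 0.5 rad).
It also fails if it takes over 72 s, if anything falls off the work surface, if the arm or the gripper's body presses on something with over 40 N, if the wrist force passes 120 N, or if a joint passes its speed limit or range.

## Working session

There is one attempt and no reset: what is moved stays moved. The work goes in short steps, Python scripts to look and compute and a tool call to move; the robot and the scene stay as the last step left them, time stands still between calls to the robot, and variables do not carry over. Pictures are saved under pics/ and viewed, and the job is handed in when it is done.

Besides the shell and the picture viewer there is one more tool, called after ">>>" as name(argument=value, ...) on one line, values as JSON. play_rows: Moves the arm, as the interface text tells. Its arguments: {"type":"object","properties":{"rows":{"type":"array","items":{"type":"array","items":{"type":"number"}}},"force":{"type":"number"}},"required":["rows"]}

```bash
ls; mkdir -p pics; python3 - <<'E'
from cell import *
import cv2
print(observe()); print(grip_point_offset)
for n in("side","top"):
    cv2.imwrite(f"pics/{n}0.png",get_image(n)); print(n,camera_model(n))
E
```

```text
pics
{'clock': 0.0, 'joints': array([-1.39560855,  0.43519789,  0.02496524,  1.57409788, -0.01158506,
        1.13399005, -0.07510683]), 'dq': array([ 0.00082308, -0.0004868 ,  0.00023162, -0.00053161, -0.00052265,
        0.00097594, -0.00052693]), 'joint_efforts': array([-3.11458916e-04, -6.67839932e+01,  9.85480249e-01, -3.14460003e+01,
       -6.03160984e-02,  4.25130478e-02,  1.79669028e-04]), 'position': array([0.17130895, 0.60053489, 0.22596017]), 'ee_rot': array([ 2.50682450e+00,  1.89178358e+00, -1.78921359e-03]), 'force': array([0.43053479, 0.25619042, 0.18358211]), 'ft_torque': array([-0.02747138, -0.07662783,  0.01225286]), 'width': 0.9999656121648829}
0.0188
side {'K': array([[370.97102907,   0.        , 320.29054775],
       [  0.        , 370.97102907, 193.7673973 ],
       [  0.        ,   0.        ,   1.        ]]), 'dist': array([-0.02863924,  0.        ,  0.        ,  0.        ,  0.        ]), 'R': array([[ 0.80924908, -0.58726264, -0.01544426],
       [-0.25818378, -0.33191723, -0.90728831],
       [ 0.52769031,  0.73820969, -0.42022541]]), 't': array([-0.52221044,  0.19880043,  0.84409681])}
top {'K': array([[433.44830746,   0.        , 320.37573294],
       [  0.        , 433.44830746, 195.96339592],
       [  0.        ,   0.        ,   1.        ]]), 'dist': array([-0.06072229,  0.        ,  0.        ,  0.        ,  0.        ]), 'R': array([[ 0.01170666, -0.99989403,  0.00865404],
       [-0.98150837, -0.01314422, -0.19096741],
       [ 0.19106092, -0.00625843, -0.98155823]]), 't': array([-0.13696258,  0.57781422,  1.2308851 ])}
```

View pics/side0.png

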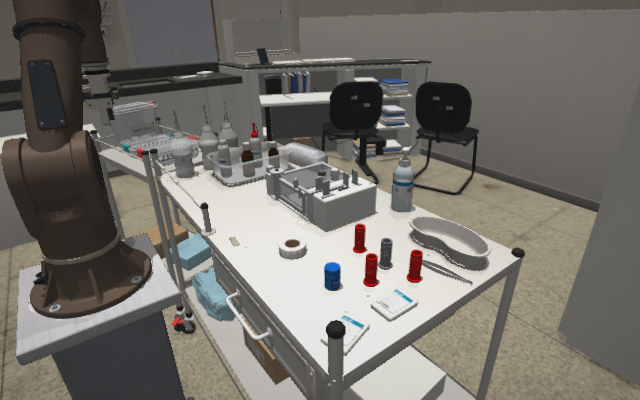

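View pics/top0.png

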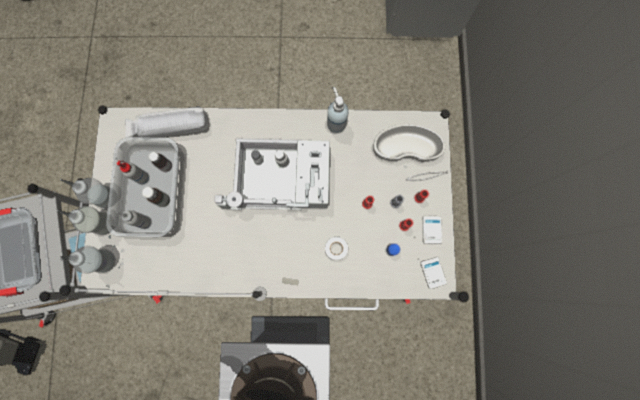

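```bash
python3 - <<'E'
import cv2
t=cv2.imread("pics/top0.png");s=cv2.imread("pics/side0.png")
cv2.imwrite("pics/t1.png",cv2.resize(t[120:220,200:350],None,fx=5,fy=5,interpolation=cv2.INTER_CUBIC))
cv2.imwrite("pics/s1.png",cv2.resize(s[150:240,250:390],None,fx=5.5,fy=5.5,interpolation=cv2.INTER_CUBIC))
cv2.imwrite("pics/s2.png",cv2.resize(s[205:305,310:450],None,fx=5.5,fy=5.5,interpolation=cv2.INTER_CUBIC))
cv2.imwrite("pics/t2.png",cv2.resize(t[170:270,320:450],None,fx=5.5,fy=5.5,interpolation=cv2.INTER_CUBIC))
E
```

```text
(no output)
```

View pics/t1.png

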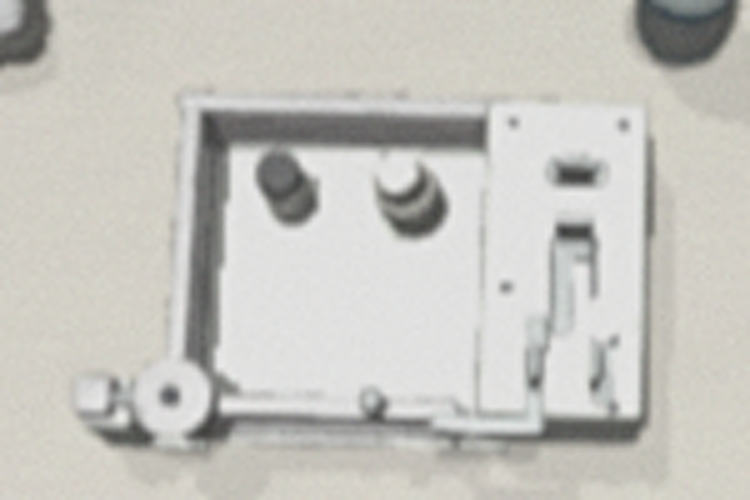

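View pics/s1.png

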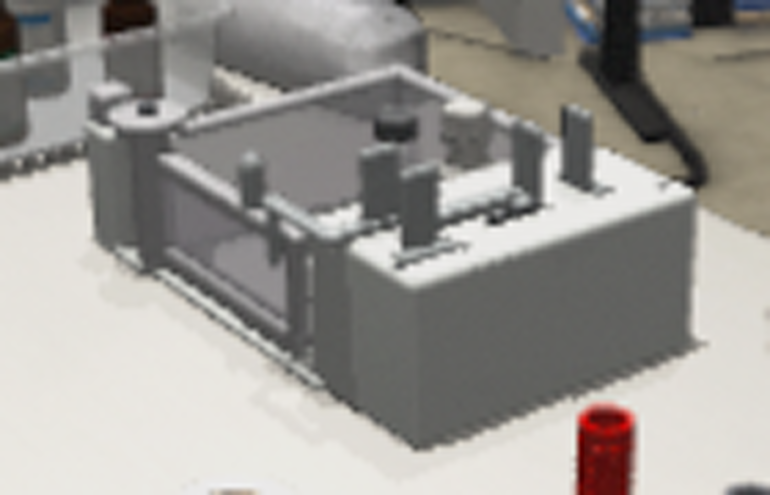

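View pics/s2.png

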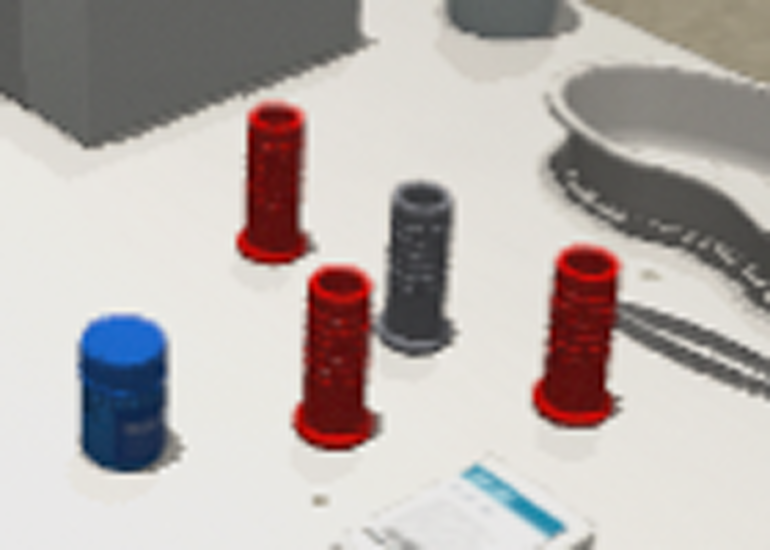

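View pics/t2.png

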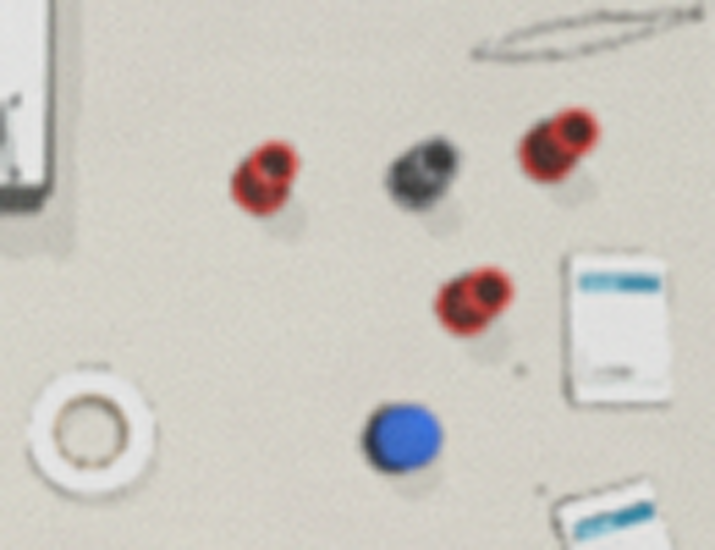

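```bash
cat > h.py <<'E'
import numpy as np, cv2
from cell import *
def ray(n,uv):
    c=camera_model(n); p=cv2.undistortPoints(np.array([[uv]],float),c['K'],c['dist'])[0,0]
    R,t=c['R'],c['t']; return -R.T@t, R.T@np.array([p[0],p[1],1.])
def plane(n,uv,z):
    o,d=ray(n,uv); return o+d*(z-o[2])/d[2]
def tri(uvt,uvs):
    o1,d1=ray("top",uvt);o2,d2=ray("side",uvs)
    A=np.stack([d1,-d2],1);s=np.linalg.lstsq(A,o2-o1,rcond=None)[0]
    a,b=o1+d1*s[0],o2+d2*s[1]; return (a+b)/2,np.linalg.norm(a-b)
def proj(n,X):
    c=camera_model(n); return cv2.projectPoints(np.array(X,float).reshape(-1,3),cv2.Rodrigues(c['R'])[0],c['t'],c['K'],c['dist'])[0][:,0]
E
python3 - <<'E'
from h import *
T=lambda p:(p[0]/5+200-.4,p[1]/5+120-.4)
S=lambda p:(p[0]/5.5+250-.4,p[1]/5.5+150-.4)
# housing top corners
top=[((487,100),(95,-84)),((647,103),(95,-180)),((640,414),(-95,-180)),((479,414),(-95,-84))]
A=[];B=[]
for p,q in top:
    X=plane("top",T(p),.095);A.append(X[:2]);B.append(np.array(q)/1e3);print(q,X)
A=np.array(A);B=np.array(B)
M,_=cv2.estimateAffinePartial2D(B,A);print(M,np.hypot(*M[0,:2]),np.degrees(np.arctan2(M[1,0],M[0,0])))
print((B@M[:,:2].T+M[:,2]-A)*1e3)
f=lambda x,y:M[:,:2]@[x,y]+M[:,2]
for n,p,z in [("spig",(-.09,-.025),.11),("hinge",(-.09,.09),.08)]:
  w=f(*p);print(n,w,proj("top",[*w,z]),proj("side",[*w,z]))
print("spig meas",plane("top",T((370,395)),.11),plane("side",S((250,155)),.11))
for p,q in [((345,250),(-.095,-.084)),((418,288),(-.095,-.18)),((695,195),(.095,-.18))]:
  print(q,f(*q),plane("side",S(p),.095))
E
```

```text
(95, -84) [ 0.74072076 -0.05838752  0.095     ]
(95, -180) [ 0.74021649 -0.1529859   0.095     ]
(-95, -180) [ 0.55340449 -0.1504174   0.095     ]
(-95, -84) [ 0.55217587 -0.05801534  0.095     ]
[[ 0.98497047  0.00539754  0.64734188]
 [-0.00539754  0.98497047  0.02506456]] 0.9849852571561987 -0.3139721318155973
[[-0.26007842  0.20180129]
 [-0.27396971  0.24301222]
 [-0.60635472 -1.29995237]
 [ 1.14042163  0.85515034]]
spig [0.5585596  0.00092608] [[274.44153632 198.98041901]] [[295.71529483 178.32470606]]
hinge [0.55918032 0.11419768] [[236.56015588 200.15422274]] [[277.28634521 176.29753241]]
spig meas [0.55962604 0.0033514  0.11      ] [0.55928295 0.00569257 0.11      ]
(-0.095, -0.084) [ 0.5533163  -0.05716019] [ 0.54873194 -0.09824427  0.095     ]
(-0.095, -0.18) [ 0.55279813 -0.15171735] [ 0.55180331 -0.15524311  0.095     ]
(0.095, -0.18) [ 0.73994252 -0.15274289] [ 0.7340824  -0.15550319  0.095     ]
```

```bash
python3 - <<'E'
from h import *
t=cv2.imread("pics/top0.png");s=cv2.imread("pics/side0.png")
# sleeve: dark grey mask
for n,im,(x0,y0,x1,y1),thr in [("top",t,(388,188,408,212),140),("side",s,(376,234,398,272),140)]:
    c=im[y0:y1,x0:x1].max(2); m=(c<thr).astype(np.uint8)
    k,l,st,ce=cv2.connectedComponentsWithStats(m); i=1+st[1:,4].argmax(); print(n,st[i]+[x0,y0,0,0,0],ce[i]+[x0,y0])
    print(c)
E
```

```text
top [391 195  12  13 107] [396.47663551 201.18691589]
[[212 209 211 210 211 208 209 212 208 206 210 212 208 208 210 207 206 208
  210 207]
 [214 209 210 213 205 213 210 209 209 210 210 208 209 205 207 208 205 208
  208 208]
 [207 207 212 209 205 211 211 207 207 211 208 205 211 211 209 205 205 206
  209 207]
 [208 212 207 210 210 207 207 207 209 208 209 210 210 210 208 209 206 209
  206 209]
 [210 210 208 207 207 207 209 208 209 207 209 211 211 209 207 209 209 207
  210 210]
 [209 209 209 209 207 210 211 211 210 210 210 209 207 207 212 208 211 208
  206 207]
 [211 207 208 214 213 210 211 209 212 201 190 180 183 198 207 212 212 208
  214 209]
 [211 209 211 211 210 212 211 200 184 168 152 132 141 171 195 210 210 212
  210 212]
 [209 207 212 211 213 205 193 162 141 123 100  88  96 129 165 194 208 214
  209 208]
 [210 208 212 208 198 183 147 119 117  90  72  66  67  91 133 171 199 208
  211 211]
 [213 211 209 199 168 135 108 109 122  84  65  60  63  71 113 162 191 208
  211 211]
 [213 208 199 157 113  90  93 111 126  88  63  57  55  64 112 166 196 208
  211 207]
 [211 204 174 124  77  75 
[... 3884 characters left out ...]
1  61  58  60  72  92 174 231
  230 231 230 230]
 [112 126 125 113 102  77  61  61  61  61  61  60  59  60  75  91 125 193
  231 230 230 230]
 [101 164 190  96 107 121 121  96  58  60  61  60  63  71  74  90 172 228
  230 231 230 230]
 [101 174 220 150  72  92 111 123 121 128 129 128 121 101  84 100 186 231
  231 231 231 230]
 [104 180 227 217 191 105  71  78  86  83  84  86  79  67 158 226 229 231
  232 232 231 231]
 [111 175 228 221 220 215 203 155  94  83 106 122 153 221 230 232 231 231
  231 232 232 231]
 [128 197 223 221 221 222 221 217 214 215 217 218 219 226 233 233 232 231
  231 231 232 231]
 [132 202 229 222 221 221 222 222 222 222 222 222 223 227 233 233 233 233
  232 231 231 231]]
```

```bash
python3 - <<'E'
from h import *
t=cv2.imread("pics/top0.png");s=cv2.imread("pics/side0.png")
cv2.imwrite("pics/s3.png",cv2.resize(s[164:206,308:363],None,fx=14,fy=14,interpolation=cv2.INTER_CUBIC))
cv2.imwrite("pics/t3.png",cv2.resize(t[140:210,295:335],None,fx=8.5,fy=8.5,interpolation=cv2.INTER_CUBIC))
a=cv2.resize(s[172:202,284:304],None,fx=18,fy=18,interpolation=cv2.INTER_CUBIC)
b=cv2.resize(t[190:212,264:284],None,fx=18,fy=18,interpolation=cv2.INTER_CUBIC)
b=cv2.copyMakeBorder(b,0,540-396,0,0,cv2.BORDER_CONSTANT)
cv2.imwrite("pics/sp.png",np.hstack([a,b]))
print("sleeve", plane("top",(399.3,198.4),.07),plane("side",(386.3,240.2),.07),tri((399.3,198.4),(386.3,240.2)))
E
```

```text
sleeve [ 0.57261945 -0.36210999  0.07      ] [ 0.5730821  -0.35972318  0.07      ] (array([ 0.57191109, -0.3614917 ,  0.07145814]), np.float64(0.0010550819119707728))
```

View pics/s3.png

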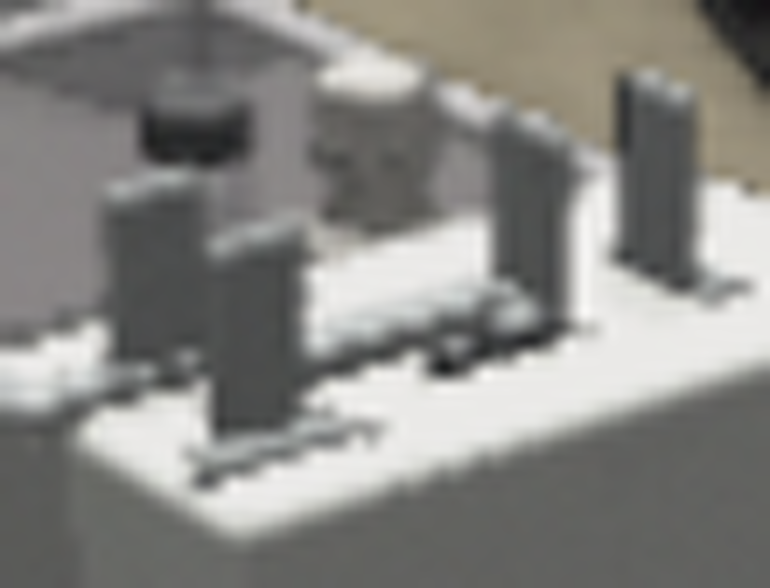

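View pics/t3.png

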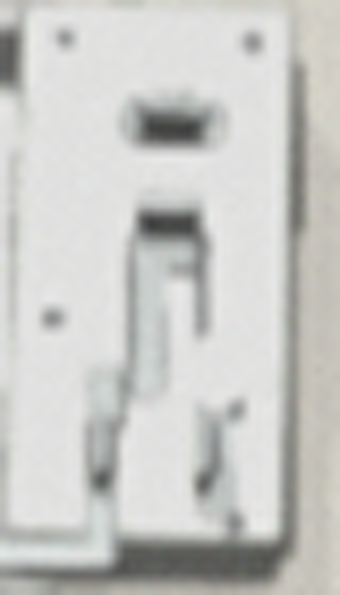

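View pics/sp.png

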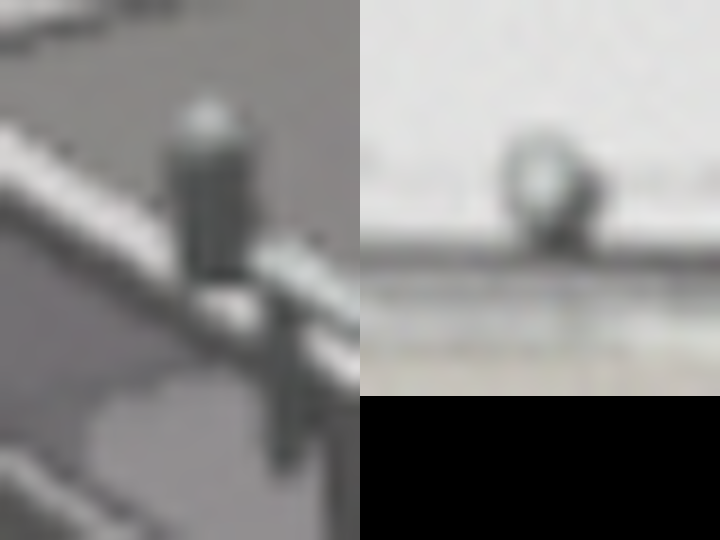

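```bash
python3 - <<'E'
from h import *
S=lambda p:(p[0]/14+308-.46,p[1]/14+164-.46)
T=lambda p:(p[0]/8.5+295-.44,p[1]/8.5+140-.44)
print("spig top/side/tri",plane("top",(273.7,199.7),.11),plane("side",(295.1,178.2),.11),tri((273.7,199.7),(295.1,178.2)))
print("rear mov foot",plane("top",T((168,235)),.095),"fixed foot",plane("top",T((170,144)),.095))
print("rear mov topedge",plane("top",T((168,210)),.14),"fixed ",plane("top",T((170,112)),.14))
for k,p in dict(Lfoot0=(110,368),Lfoot1=(205,355),Rfoot0=(212,440),Rfoot1=(303,418)).items(): print(k,plane("side",S(p),.095))
for k,p in dict(Ltop0=(110,212),Ltop1=(205,192),Rtop0=(212,262),Rtop1=(303,240)).items(): print(k,plane("side",S(p),.14))
for k,p in dict(Mt0=(495,120),Mt1=(570,155),Ft0=(622,75),Ft1=(695,105)).items(): print(k,plane("side",S(p),.14))
for k,p in dict(Mf1=(563,335),Ff1=(692,290)).items(): print(k,plane("side",S(p),.095))
for k,p in dict(Ltop=(100,440),Rtop=(207,440)).items(): print(k,plane("top",T(p),.14))
for n in("top","side"):
    c=camera_model(n);print(-c['R'].T@c['t'])
E
```

```text
spig top/side/tri [0.55645446 0.00296516 0.11      ] [0.55764556 0.0028656  0.11      ] (array([0.55691139, 0.00269683, 0.11014574]), np.float64(0.001085207582481563))
rear mov foot [ 0.65715439 -0.11081005  0.095     ] fixed foot [ 0.68957412 -0.11102966  0.095     ]
rear mov topedge [ 0.65380863 -0.11108454  0.14      ] fixed  [ 0.68754977 -0.11126042  0.14      ]
Lfoot0 [ 0.57566219 -0.07481707  0.095     ]
Lfoot1 [ 0.59466891 -0.08146002  0.095     ]
Rfoot0 [ 0.57157902 -0.11529763  0.095     ]
Rfoot1 [ 0.59192386 -0.11807071  0.095     ]
Ltop0 [ 0.56137061 -0.09664951  0.14      ]
Ltop1 [ 0.58196833 -0.09980524  0.14      ]
Rtop0 [ 0.5623204  -0.12886845  0.14      ]
Rtop1 [ 0.58244145 -0.13095795  0.14      ]
Mt0 [ 0.65086373 -0.10511355  0.14      ]
Mt1 [ 0.65061619 -0.12902857  0.14      ]
Ft0 [ 0.68744244 -0.10168159  0.14      ]
Ft1 [ 0.68807746 -0.12379662  0.14      ]
Mf1 [ 0.65849177 -0.11849906  0.095     ]
Ff1 [ 0.69455412 -0.11721083  0.095     ]
Ltop [ 0.57579534 -0.0899859   0.14      ]
Rtop [ 0.57626616 -0.12495365  0.14      ]
[ 0.33355883 -0.12164974  1.31971436]
[ 0.02850365 -0.86380984  0.52701508]
```

```bash
python3 - <<'E'
from h import *
t=cv2.imread("pics/top0.png")
T=lambda p:(p[0]/5.5+320-.4,p[1]/5.5+170-.4)
g=np.array([.5726,-.361])
for p in [(277,162),(491,289),(576,130)]:
    X=plane("top",T(p),.07)[:2]; print("red",X,X-g,np.degrees(np.arctan2(*(X-g)[::-1])),np.hypot(*(X-g)))
X=plane("top",T((404,437)),.053);print("jar",X[:2],X[:2]-g)
X=plane("top",T((91,431)),.025);print("tape",X)
# flange bottom of sleeve, top view outline: left edge & bottom edge
for p in [(396.,201.2)]: pass
c=plane("top",T((415,180)),.005);print("flange guess",c)
print(proj("side",[[.5726,-.361,0],[.5726,-.361,.07]]),proj("top",[[.5726,-.361,0],[.5726,-.361,.07]]))
print(camera_model("top")['R'])
E
```

```text
red [ 0.56951453 -0.27543771] [-0.00308547  0.08556229] 92.06525511097936 0.0856179086804039
red [ 0.50248867 -0.38860908] [-0.07011133 -0.02760908] -158.50601773391614 0.07535157723707293
red [ 0.58914991 -0.4369579 ] [ 0.01654991 -0.0759579 ] -77.70834645732624 0.0777399658700983
jar [ 0.42505909 -0.34376769] [-0.14754091  0.01723231]
tape [ 0.42848486 -0.1787024   0.025     ]
flange guess [ 0.57251822 -0.36113514  0.005     ]
[[384.75142714 265.64333043]
 [386.54877196 240.50362452]] [[394.72465673 202.58530955]
 [398.92520517 198.40159457]]
[[ 0.01170666 -0.99989403  0.00865404]
 [-0.98150837 -0.01314422 -0.19096741]
 [ 0.19106092 -0.00625843 -0.98155823]]
```

```bash
cat >> h.py <<'E'
from scipy.spatial.transform import Rotation as Ro
def Rt(a):
    a=np.radians(a); return np.array([[np.cos(a),np.sin(a),0],[np.sin(a),-np.cos(a),0],[0,0,-1]])
def plan(p,a,step=.045,rs=8.,n=None):
    o=observe(); P=o['position'];R=Ro.from_rotvec(o['ee_rot']); p=np.array(p,float); T=Ro.from_matrix(Rt(a))
    rv=(R.inv()*T).as_rotvec(); d=p-P
    k=n or int(max(np.ceil(np.linalg.norm(d)/step),np.ceil(np.degrees(np.linalg.norm(rv))/rs),1))
    rows=[]
    for i in range(k):
        Ri=R*Ro.from_rotvec(rv*i/k)
        rows.append(list(np.r_[Ri.inv().apply(d/k)/.15,rv/k/.5].round(3)))
    print("clk %.2f"%o['clock'],"pos",P.round(4),"yaw %.1f"%np.degrees(np.arctan2(*R.as_matrix()[[1,0],0])),"F",o['force'].round(1),"w %.3f"%o['width'],"q",o['joints'].round(2))
    for r in rows: print([float(x) for x in r])
E
python3 - <<'E'
from h import *
plan([.5726,-.361,.22],-31)
E
```

```text
clk 0.10 pos [0.1713 0.6006 0.2261] yaw 74.1 F [-0.5  0.3  0.1] w 1.002 q [-1.4   0.44  0.02  1.57 -0.01  1.13 -0.08]
[-0.226, 0.18, 0.002, 0.0, 0.0, 0.153]
[-0.212, 0.197, 0.002, 0.0, 0.0, 0.153]
[-0.196, 0.213, 0.002, 0.0, 0.0, 0.153]
[-0.179, 0.227, 0.002, 0.0, 0.0, 0.153]
[-0.161, 0.24, 0.002, 0.0, 0.0, 0.153]
[-0.143, 0.252, 0.002, 0.0, 0.0, 0.153]
[-0.123, 0.262, 0.002, 0.0, 0.0, 0.153]
[-0.103, 0.271, 0.002, 0.0, 0.0, 0.153]
[-0.082, 0.278, 0.002, 0.0, 0.0, 0.153]
[-0.06, 0.283, 0.002, 0.0, 0.0, 0.153]
[-0.039, 0.287, 0.002, 0.0, 0.0, 0.153]
[-0.016, 0.289, 0.002, 0.0, 0.0, 0.153]
[0.006, 0.289, 0.002, 0.0, 0.0, 0.153]
[0.028, 0.288, 0.002, 0.0, 0.0, 0.153]
[0.05, 0.285, 0.002, 0.0, 0.0, 0.153]
[0.071, 0.281, 0.002, 0.0, 0.0, 0.153]
[0.092, 0.274, 0.002, 0.0, 0.0, 0.153]
[0.113, 0.266, 0.002, 0.0, 0.0, 0.153]
[0.133, 0.257, 0.002, 0.0, 0.0, 0.153]
[0.152, 0.246, 0.002, 0.0, 0.0, 0.153]
[0.171, 0.234, 0.002, 0.0, 0.0, 0.153]
[0.188, 0.22, 0.002, 0.0, 0.0, 0.153]
[0.204, 0.205, 0.002, 0.0, 0.0, 0.153]
[0.219, 0.189, 0.002, 0.0, 0.0, 0.153]
```

>>> play_rows(rows=[[-0.23, 0.18, -0.05, 0, 0, 0.15, -1], [-0.21, 0.2, -0.05, 0, 0, 0.15, -1], [-0.2, 0.21, -0.05, 0, 0, 0.15, -1], [-0.18, 0.23, -0.05, 0, 0, 0.15, -1], [-0.16, 0.24, -0.05, 0, 0, 0.15, -1]], force=20)

```text
clock: 0.6
position: [0.2529, 0.3963, 0.2602]
ee_rot: [2.816, 1.385, -0.011]
force: [1.3, -0.6, -0.2]
width: 1.0
```

>>> play_rows(rows=[[-0.14, 0.25, 0, 0, 0, 0.15, -1], [-0.12, 0.26, 0, 0, 0, 0.15, -1], [-0.1, 0.27, 0, 0, 0, 0.15, -1], [-0.08, 0.28, 0, 0, 0, 0.15, -1], [-0.06, 0.28, 0, 0, 0, 0.15, -1]])

```text
clock: 1.1
position: [0.3387, 0.1886, 0.2613]
ee_rot: [3.032, 0.812, -0.009]
force: [1.1, -0.2, 0.6]
width: 1.002
```

```bash
python3 - <<'E'
from h import *
plan([.5726,-.361,.22],-31)
E
```

```text
clk 1.10 pos [0.3387 0.1886 0.2613] yaw 30.0 F [ 1.1 -0.2  0.6] w 1.002 q [-1.   -0.01  0.35  2.06  0.    1.1  -0.12]
[-0.034, 0.282, 0.02, 0.001, 0.001, 0.152]
[-0.013, 0.284, 0.02, 0.001, 0.001, 0.152]
[0.009, 0.284, 0.02, 0.001, 0.001, 0.152]
[0.03, 0.283, 0.02, 0.001, 0.001, 0.152]
[0.052, 0.28, 0.02, 0.001, 0.001, 0.152]
[0.073, 0.275, 0.02, 0.001, 0.001, 0.152]
[0.094, 0.269, 0.02, 0.001, 0.001, 0.152]
[0.114, 0.261, 0.02, 0.001, 0.001, 0.152]
[0.133, 0.251, 0.02, 0.001, 0.001, 0.152]
[0.152, 0.24, 0.02, 0.001, 0.001, 0.152]
[0.17, 0.228, 0.02, 0.001, 0.001, 0.152]
[0.187, 0.215, 0.02, 0.001, 0.001, 0.152]
[0.202, 0.2, 0.02, 0.001, 0.001, 0.152]
[0.217, 0.184, 0.02, 0.001, 0.001, 0.152]
```

>>> play_rows(rows=[[-0.03, 0.28, 0.02, 0, 0, 0.15, -1], [-0.01, 0.28, 0.02, 0, 0, 0.15, -1], [0.01, 0.28, 0.02, 0, 0, 0.15, -1], [0.03, 0.28, 0.02, 0, 0, 0.15, -1], [0.05, 0.28, 0.02, 0, 0, 0.15, -1]])

```text
clock: 1.6
position: [0.4223, -0.0146, 0.2466]
ee_rot: [3.133, 0.21, -0.005]
force: [0.8, 0.8, -0.2]
width: 1.001
```

>>> play_rows(rows=[[0.07, 0.28, 0.02, 0, 0, 0.15, -1], [0.09, 0.27, 0.02, 0, 0, 0.15, -1], [0.11, 0.26, 0.02, 0, 0, 0.15, -1], [0.13, 0.25, 0.02, 0, 0, 0.15, -1]])

```text
clock: 2.0
position: [0.4863, -0.1796, 0.2341]
ee_rot: [3.129, -0.278, -0.003]
force: [0.6, 1.0, 1.0]
width: 1.0
```

```bash
python3 - <<'E'
from h import *
plan([.5726,-.361,.16],-31)
E
```

```text
clk 2.00 pos [ 0.4863 -0.1796  0.2341] yaw -10.1 F [0.6 1.  1. ] w 1.000 q [-0.37  0.31  0.81  1.86 -0.25  1.08  0.36]
[0.156, 0.218, 0.099, 0.0, 0.001, 0.146]
[0.171, 0.206, 0.099, 0.0, 0.001, 0.146]
[0.186, 0.193, 0.099, 0.0, 0.001, 0.146]
[0.199, 0.179, 0.099, 0.0, 0.001, 0.146]
[0.212, 0.164, 0.099, 0.0, 0.001, 0.146]
```

>>> play_rows(rows=[[0.16, 0.22, 0.08, 0, 0, 0.15, -1], [0.17, 0.21, 0.08, 0, 0, 0.15, -1], [0.19, 0.19, 0.08, 0, 0, 0.15, -1], [0.2, 0.18, 0.08, 0, 0, 0.15, -1], [0.21, 0.16, 0.08, 0, 0, 0.15, -1]])

```text
clock: 2.5
position: [0.5748, -0.3699, 0.1703]
ee_rot: [-3.016, 0.876, 0.003]
force: [0.3, 0.2, 0.8]
width: 1.001
```

```bash
python3 - <<'E'
from h import *
plan([.5726,-.361,.12],-31)
E
```

```text
clk 2.50 pos [ 0.5748 -0.3699  0.1703] yaw -32.4 F [0.3 0.2 0.8] w 1.001 q [ 0.02  0.68  0.81  1.52 -0.52  1.16  0.36]
[-0.022, -0.021, 0.168, 0.0, 0.002, -0.024]
[-0.022, -0.022, 0.168, 0.0, 0.002, -0.024]
```

>>> play_rows(rows=[[-0.02, -0.02, 0.16, 0, 0, -0.02, -1], [-0.02, -0.02, 0.16, 0, 0, -0.02, -1], [0, 0, 0, 0, 0, 0, -1]])

```text
clock: 2.8
position: [0.5712, -0.3683, 0.1166]
ee_rot: [3.018, -0.858, -0.01]
force: [-0.6, 1.5, 0.4]
width: 1.004
```

```bash
python3 - <<'E'
from h import *
plan([.5726,-.361,.025],-31)
E
```

```text
clk 2.80 pos [ 0.5712 -0.3683  0.1166] yaw -31.7 F [-0.6  1.5  0.4] w 1.004 q [ 0.04  0.73  0.77  1.59 -0.55  1.06  0.4 ]
[-0.005, -0.016, 0.204, 0.004, 0.004, -0.009]
[-0.005, -0.016, 0.204, 0.004, 0.004, -0.009]
[-0.005, -0.016, 0.204, 0.004, 0.004, -0.009]
```

>>> play_rows(rows=[[-0.01, -0.05, 0.1, 0, 0, 0, -1], [0, 0, 0, 0, 0, 0, -1]])

```text
clock: 3.0
position: [0.5742, -0.3602, 0.1012]
ee_rot: [3.019, -0.858, -0.011]
force: [0.0, 1.7, -0.6]
width: 1.0
```

```bash
python3 - <<'E'
from h import *
plan([.5726,-.361,.025],-31)
E
```

```text
clk 3.00 pos [ 0.5742 -0.3602  0.1012] yaw -31.7 F [ 0.   1.7 -0.6] w 1.000 q [ 0.03  0.74  0.76  1.6  -0.57  1.04  0.4 ]
[-0.002, 0.004, 0.254, 0.005, 0.006, -0.013]
[-0.003, 0.004, 0.254, 0.005, 0.006, -0.013]
```

>>> play_rows(rows=[[0, 0.005, 0.2, 0, 0, 0, -1], [0, 0.005, 0.2, 0, 0, 0, -1], [0, 0, 0.08, 0, 0, 0, -1], [0, 0, 0, 0, 0, 0, -1]])

```text
clock: 3.4
position: [0.5769, -0.3612, 0.0321]
ee_rot: [3.02, -0.853, 0.001]
force: [0.0, -0.2, -0.4]
width: 0.997
```

```bash
python3 - <<'E'
from h import *
plan([.5726,-.361,.025],-31)
E
```

```text
clk 3.40 pos [ 0.5769 -0.3612  0.0321] yaw -31.5 F [ 0.  -0.2 -0.4] w 0.997 q [ 0.06  0.82  0.7   1.65 -0.63  0.92  0.45]
[-0.025, 0.014, 0.047, 0.007, -0.003, -0.019]
```

>>> play_rows(rows=[[-0.025, 0.015, 0.04, 0, 0, 0, -1], [0, 0, 0, 0, 0, 0, -1]])

```text
clock: 3.6
position: [0.5734, -0.3616, 0.0282]
ee_rot: [3.019, -0.852, 0.005]
force: [0.1, 0.4, -0.2]
width: 0.999
```

```bash
python3 - <<'E'
from h import *
plan([.5726,-.361,.025],-31)
for n in("top","side"): cv2.imwrite(f"pics/{n}1.png",get_image(n))
t=cv2.imread("pics/top1.png");s=cv2.imread("pics/side1.png")
cv2.imwrite("pics/c1.png",np.hstack([cv2.resize(i,(395,395),interpolation=cv2.INTER_CUBIC) for i in (t[150:250,345:445],s[190:290,335:435])]))
E
```

```text
clk 3.60 pos [ 0.5734 -0.3616  0.0282] yaw -31.5 F [ 0.1  0.4 -0.2] w 0.999 q [ 0.06  0.82  0.7   1.66 -0.64  0.9   0.46]
[-0.007, -0.001, 0.021, 0.007, -0.008, -0.018]
```

View pics/c1.png

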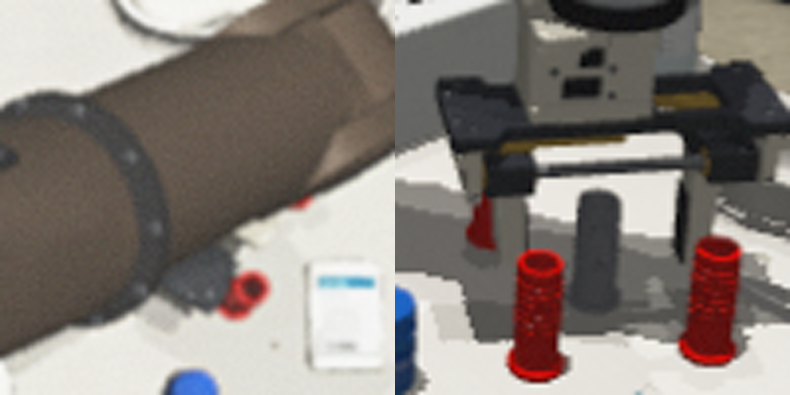

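>>> play_rows(rows=[[0, 0, 0.015, 0, 0, 0, 0], [0, 0, 0, 0, 0, 0, 1], [0, 0, 0, 0, 0, 0, 1], [0, 0, 0, 0, 0, 0, 1], [0, 0, 0, 0, 0, 0, 1]], force=20)

```text
clock: 4.2
position: [0.5757, -0.3627, 0.0287]
ee_rot: [3.019, -0.851, 0.013]
force: [-0.1, -0.4, 0.6]
width: 0.611
```

```bash
python3 - <<'E'
from h import *
plan([.5726,-.361,.025],-31)
print(.026/.092)
E
```

```text
clk 4.20 pos [ 0.5757 -0.3627  0.0287] yaw -31.5 F [-0.1 -0.4  0.6] w 0.611 q [ 0.06  0.82  0.7   1.66 -0.64  0.9   0.46]
[-0.024, 0.001, 0.024, 0.006, -0.018, -0.017]
0.2826086956521739
```

>>> play_rows(rows=[[-0.01, 0, 0, 0, -0.015, 0, 1], [0, 0, 0, 0, 0, 0, 1], [0, 0, 0, 0, 0, 0, 1], [0, 0, 0, 0, 0, 0, 1], [0, 0, 0, 0, 0, 0, 1]])

```text
clock: 4.7
position: [0.5742, -0.3618, 0.0286]
ee_rot: [3.021, -0.852, -0.0]
force: [0.7, 0.3, 0.2]
width: 0.278
```

```bash
python3 - <<'E'
from h import *
plan([.5726,-.361,.025],-31)
E
```

```text
clk 4.70 pos [ 0.5742 -0.3618  0.0286] yaw -31.5 F [0.7 0.3 0.2] w 0.278 q [ 0.06  0.82  0.7   1.65 -0.63  0.91  0.46]
[-0.012, 0.001, 0.024, 0.006, -0.001, -0.017]
```

>>> play_rows(rows=[[0, 0, -0.2, 0, 0, 0, 1], [0, 0, -0.3, 0, 0, 0, 1], [0, 0, -0.3, 0, 0, 0, 1], [0, 0, -0.3, 0, 0, 0, 1], [0, 0, -0.3, 0, 0, 0, 1]])

```text
clock: 5.2
position: [0.5711, -0.3579, 0.2369]
ee_rot: [-3.023, 0.854, 0.025]
force: [0.9, -0.5, -1.2]
width: 0.279
```

```bash
python3 - <<'E'
from h import *
plan([.557,.003,.23],0)
E
```

```text
clk 5.20 pos [ 0.5711 -0.3579  0.2369] yaw -31.5 F [ 0.9 -0.5 -1.2] w 0.279 q [-0.01  0.62  0.84  1.46 -0.46  1.29  0.33]
[-0.149, -0.222, 0.007, -0.0, 0.004, -0.122]
[-0.135, -0.231, 0.006, -0.0, 0.004, -0.122]
[-0.12, -0.239, 0.006, -0.0, 0.004, -0.122]
[-0.106, -0.246, 0.006, -0.0, 0.004, -0.122]
[-0.09, -0.252, 0.006, -0.0, 0.004, -0.122]
[-0.075, -0.257, 0.005, -0.0, 0.004, -0.122]
[-0.059, -0.261, 0.005, -0.0, 0.004, -0.122]
[-0.043, -0.264, 0.005, -0.0, 0.004, -0.122]
[-0.027, -0.266, 0.005, -0.0, 0.004, -0.122]
```

>>> play_rows(rows=[[-0.15, -0.22, 0, 0, 0, -0.12, 1], [-0.13, -0.23, 0, 0, 0, -0.12, 1], [-0.12, -0.24, 0, 0, 0, -0.12, 1], [-0.11, -0.25, 0, 0, 0, -0.12, 1], [-0.09, -0.25, 0, 0, 0, -0.12, 1]])

```text
clock: 5.7
position: [0.5637, -0.1623, 0.2454]
ee_rot: [3.11, -0.394, -0.003]
force: [0.6, 0.1, -0.9]
width: 0.28
```

>>> play_rows(rows=[[-0.07, -0.26, 0, 0, 0, -0.12, 1], [-0.06, -0.26, 0, 0, 0, -0.12, 1], [-0.04, -0.2, 0, 0, 0, -0.1, 1], [0, 0, 0, 0, 0, 0, 1]])

```text
clock: 6.1
position: [0.5582, -0.0394, 0.2441]
ee_rot: [3.138, -0.101, -0.006]
force: [-0.8, -0.9, -0.7]
width: 0.278
```

```bash
python3 - <<'E'
from h import *
plan([.557,.003,.17],0)
E
```

```text
clk 6.10 pos [ 0.5582 -0.0394  0.2441] yaw -3.7 F [-0.8 -0.9 -0.7] w 0.278 q [-0.59  0.37  0.77  1.75 -0.28  1.14  0.21]
[-0.012, -0.141, 0.247, 0.002, 0.004, -0.064]
[-0.008, -0.141, 0.247, 0.002, 0.004, -0.064]
```

>>> play_rows(rows=[[-0.01, -0.14, 0.2, 0, 0, -0.06, 1], [-0.01, -0.14, 0.2, 0, 0, -0.06, 1], [0, 0, 0, 0, 0, 0, 1]])

```text
clock: 6.4
position: [0.5577, 0.0032, 0.1836]
ee_rot: [3.14, -0.004, -0.001]
force: [-0.8, 0.4, -1.1]
width: 0.275
```

```bash
python3 - <<'E'
from h import *
plan([.557,.003,.16],0)
for n in("top","side"): cv2.imwrite(f"pics/{n}2.png",get_image(n))
t=cv2.imread("pics/top2.png");s=cv2.imread("pics/side2.png")
cv2.imwrite("pics/c2.png",np.hstack([cv2.resize(i,(395,395),interpolation=cv2.INTER_CUBIC) for i in (t[150:250,225:325],s[125:225,245:345])]))
E
```

```text
clk 6.40 pos [0.5577 0.0032 0.1836] yaw -0.2 F [-0.8  0.4 -1.1] w 0.275 q [-0.62  0.43  0.72  1.84 -0.33  1.    0.23]
[-0.004, 0.001, 0.157, 0.004, 0.001, -0.006]
```

View pics/c2.png

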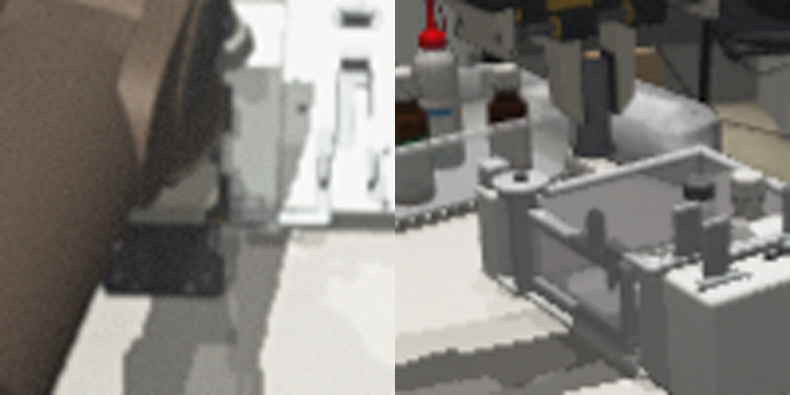

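```bash
python3 - <<'E'
from h import *
s=cv2.imread("pics/side2.png")
cv2.imwrite("pics/c3.png",cv2.resize(s[130:195,270:320],None,fx=9,fy=9,interpolation=cv2.INTER_CUBIC))
print(proj("side",[[.5577,.0032,.155],[.5577,.0032,.16],[.5577,.0032,.225],[.557,.003,.11],[.557,.003,.08]]))
for r in (146,150,154,158,160,162,163,164,165,166): print(r,s[r,284:306].max(1))
E
```

```text
[[294.37514227 163.81285611]
 [294.29830669 162.18778283]
 [293.27454508 140.48025155]
 [294.89061386 178.23797822]
 [295.33409895 187.5374207 ]]
146 [ 87  88  89  93  92  94  94  86  59  62  63  62  61  60  50  32  36  73
  93  93  94 117]
150 [115  88  88  88  94  94  93  91  71  57  60  62  59  60  53  37  33  67
  94  98 131 190]
154 [138 140 136 123 103  87  89  93  85  48  59  55  62  62  61  90 135 140
 154 176 180 190]
158 [121 119 115 114 110  94  89  56  59  58  60  61  59  56  56  78 121 124
 128 131 134 137]
160 [135 129 125 121 113  90  86  56  59  60  59  59  59  59  54  66 101 110
 112 113 116 121]
162 [143 143 141 139 133 121  59  54  58  59  62  60  60  57  54  54  61  87
 100 106 110 112]
163 [147 144 142 138 137 158  56  55  56  58  59  57  58  60  58  59  62  86
  95  99  99 101]
164 [149 148 144 138 123 132  84  78  59  58  59  59  58  58  60  71  86  93
  92  92  93  95]
165 [161 154 147 139 110 125 120 135 179 164 150 151 163 177 144  78  86  92
  93  92  93  92]
166 [172 167 157 142 101 106 111 134 155 165 211 199 201 206 197 186 172  82
  96 136 146 171]
```

View pics/c3.png

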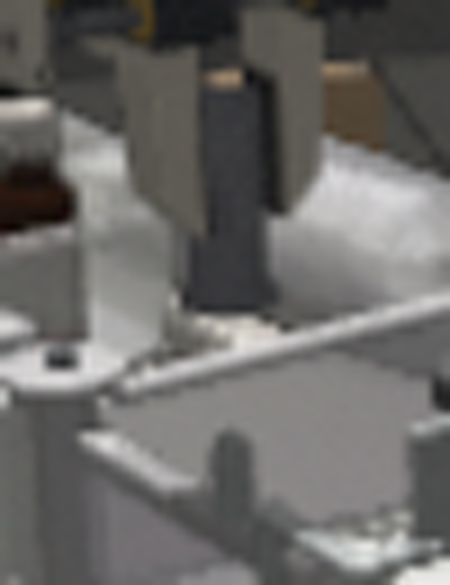

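>>> play_rows(rows=[[-0.01, 0, 0.13, 0, 0, 0, 1], [0, 0, 0.1, 0, 0, 0, 1], [0, 0, 0, 0, 0, 0, 1]])

```text
clock: 6.8
position: [0.5611, -0.0058, 0.1554]
ee_rot: [3.137, -0.024, 0.017]
force: [0.1, 0.0, -1.6]
width: 0.278
```

```bash
python3 - <<'E'
from h import *
plan([.5564,.0035,.13],0)
for n in("side",): cv2.imwrite(f"pics/{n}3.png",get_image(n))
s=cv2.imread("pics/side3.png")
cv2.imwrite("pics/c4.png",cv2.resize(s[145:205,270:320],None,fx=9,fy=9,interpolation=cv2.INTER_CUBIC))
p=observe()['position'];p[2]-=.0286;print(p,proj("side",[p,p+[0,0,.01]]))
for r in range(160,195,1): print(r,s[r,284:306].max(1))
E
```

```text
clk 6.80 pos [ 0.5611 -0.0058  0.1554] yaw -0.9 F [ 0.1  0.  -1.6] w 0.278 q [-0.59  0.46  0.7   1.87 -0.36  0.93  0.26]
[-0.034, -0.062, 0.168, 0.009, -0.022, -0.03]
[ 0.56147439 -0.00604735  0.12761678] [[297.58426411 173.22567407]
 [297.44332944 170.0249575 ]]
160 [136 129 119  88  88  90  92  93  93  95  88  54  62  62  60  56  56  50
  24  49  93  93]
161 [140 140 130  96  87  88  94  94  93  93  89  59  62  64  62  57  57  49
  25  49  92  93]
162 [144 142 137 127 102  89  90  93  93  93  86  54  61  60  61  58  58  49
  25  50  92  96]
163 [146 143 142 136 118 105  85  93  95  94  86  52  62  65  58  56  51  52
  38  48  92  96]
164 [150 147 145 136 120 114  99 103  90  94  89  64  58  61  59  58  54  59
  72  73  91  93]
165 [162 153 147 139 109 125 121 127 123  88  88  62  62  62  62  55  51  60
  83  90  91  92]
166 [171 168 156 141 103 107 111 130 125  76  74  60  59  60  58  56  56  59
  91 136 146 172]
167 [173 172 166 151 101  97  97 106 103  80  59  59  60  61  58  59  55  91
 168 195 185 174]
168 [175 173 164 130 125  97  97  97  95  83  57  59  59  60  59  59  56  83
[... 1788 characters left out ...]
6  79  90  99 104
 105 119 132 135]
188 [113 114 115 115 111 106  86  78  77  77  79  78  76  74  75  77  86  94
 101 102 105 109]
189 [116 115 116 116 116 114 106  94  82  76  77  79  78  77  72  78  75  79
  90 126 166 162]
190 [114 116 115 116 114 115 115 111 107  94  78  76  78  77  73  77  75  73
  77 101 147 184]
191 [114 115 115 116 115 115 115 114 114 109  97  80  77  76  73  79  76  70
  75  77  93 127]
192 [115 115 115 114 115 114 112 110 106 106 109 107 107  85  76  78  77  75
  91 100  96  92]
193 [111 115 113 107 106 107 112 110 116 131 134 134 135 124  94  79  77  73
  86  94  90  88]
194 [107 107 109 111 109 114 134 134 135 141 140 141 145 140 114  79  76  73
  81  86  85  83]
```

View pics/c4.png

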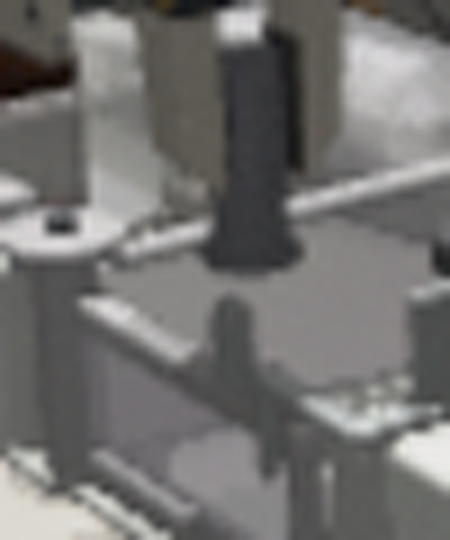

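>>> play_rows(rows=[[-0.03, -0.06, 0, 0, -0.02, -0.03, 1], [0, 0, 0, 0, 0, 0, 1], [0, 0, 0, 0, 0, 0, 1]])

```text
clock: 7.15
position: [0.5582, 0.0026, 0.1585]
ee_rot: [3.137, -0.001, 0.006]
force: [-0.2, -0.2, -2.1]
width: 0.281
```

```bash
python3 - <<'E'
from h import *
plan([.5572,.0027,.1086],0)
E
```

```text
clk 7.15 pos [0.5582 0.0026 0.1585] yaw -0.1 F [-0.2 -0.2 -2.1] w 0.281 q [-0.6   0.45  0.7   1.87 -0.35  0.94  0.25]
[-0.004, -0.001, 0.166, 0.004, -0.004, -0.001]
[-0.004, -0.001, 0.166, 0.004, -0.004, -0.001]
```

>>> play_rows(rows=[[-0.008, 0, 0.06, 0, 0, 0, 1], [0, 0, 0.06, 0, 0, 0, 1], [0, 0, 0, 0, 0, 0, 1]])

```text
clock: 7.45
position: [0.5574, 0.003, 0.1397]
ee_rot: [3.138, 0.0, 0.009]
force: [-0.1, -0.4, -0.0]
width: 0.279
```

```bash
python3 - <<'E'
from h import *
plan([.5572,.0027,.1086],0)
E
```

```text
clk 7.45 pos [0.5574 0.003  0.1397] yaw 0.0 F [-0.1 -0.4 -0. ] w 0.279 q [-0.59  0.47  0.69  1.89 -0.37  0.9   0.27]
[-0.002, 0.001, 0.207, 0.008, -0.011, 0.0]
```

>>> play_rows(rows=[[0, 0, 0.06, 0, -0.005, 0, 1], [0, 0, 0.04, 0, 0, 0, 1], [0, 0, 0, 0, 0, 0, 1]])

```text
clock: 7.75
position: [0.557, 0.0027, 0.1227]
ee_rot: [3.137, -0.0, 0.002]
force: [-0.9, -0.3, -0.8]
width: 0.276
```

```bash
python3 - <<'E'
from h import *
plan([.5572,.0027,.1086],0)
E
```

```text
clk 7.75 pos [0.557  0.0027 0.1227] yaw -0.0 F [-0.9 -0.3 -0.8] w 0.276 q [-0.58  0.5   0.67  1.9  -0.39  0.87  0.29]
[0.001, -0.0, 0.094, 0.008, -0.003, -0.001]
```

>>> play_rows(rows=[[0, 0, 0.06, 0, 0, 0, 1], [0, 0, 0.04, 0, 0, 0, 1], [0, 0, 0, 0, 0, 0, 1]])

```text
clock: 8.05
position: [0.558, 0.0025, 0.1074]
ee_rot: [3.138, -0.001, 0.005]
force: [-2.9, -0.0, 7.6]
width: 0.277
```

```bash
python3 - <<'E'
from h import *
plan([.5572,.0027,.1086],0)
E
```

```text
clk 8.05 pos [0.558  0.0025 0.1074] yaw -0.0 F [-2.9 -0.   7.6] w 0.277 q [-0.56  0.52  0.65  1.92 -0.41  0.84  0.31]
[-0.005, -0.001, -0.008, 0.007, -0.006, -0.001]
```

>>> play_rows(rows=[[0, 0, 0, 0, 0, 0, 1], [0, 0, 0, 0, 0, 0, 1]])

```text
clock: 8.25
position: [0.558, 0.0025, 0.1074]
ee_rot: [3.139, -0.001, 0.005]
force: [-1.7, -0.2, 3.6]
width: 0.275
```

>>> play_rows(rows=[[0, 0, 0, 0, 0, 0, -1], [0, 0, 0, 0, 0, 0, -1], [0, 0, 0, 0, 0, 0, -1], [0, 0, 0, 0, 0, 0, -1], [0, 0, 0, 0, 0, 0, -1]])

```text
clock: 8.75
position: [0.5583, 0.0024, 0.1068]
ee_rot: [3.138, -0.001, 0.006]
force: [0.1, 0.5, 0.8]
width: 0.658
```

```bash
python3 - <<'E'
from h import *
plan([.5572,.0027,.25],0)
for n in("side",): cv2.imwrite(f"pics/{n}4.png",get_image(n))
s=cv2.imread("pics/side4.png")
cv2.imwrite("pics/c5.png",cv2.resize(s[145:205,260:360],None,fx=7.5,fy=7.5,interpolation=cv2.INTER_CUBIC))
E
```

```text
clk 8.75 pos [0.5583 0.0024 0.1068] yaw -0.0 F [0.1 0.5 0.8] w 0.658 q [-0.56  0.52  0.65  1.92 -0.41  0.84  0.31]
[-0.001, 0.0, -0.239, 0.002, -0.002, -0.0]
[-0.001, 0.0, -0.239, 0.002, -0.002, -0.0]
[-0.001, -0.0, -0.239, 0.002, -0.002, -0.0]
[-0.002, -0.0, -0.239, 0.002, -0.002, -0.0]
```

View pics/c5.png

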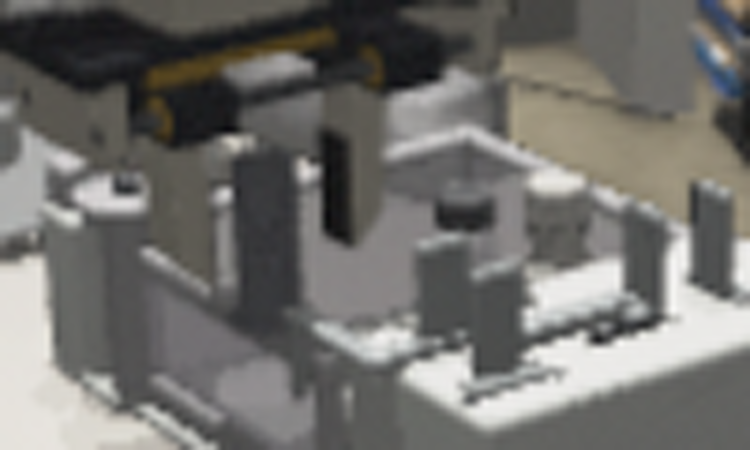

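>>> play_rows(rows=[[0, 0, -0.15, 0, 0, 0, -1], [0, 0, -0.24, 0, 0, 0, -1], [0, 0, -0.24, 0, 0, 0, -1], [0, 0, -0.1, 0, 0, 0, -1], [0, 0, 0, 0, 0, 0, -1]])

```text
clock: 9.3
position: [0.557, 0.0025, 0.219]
ee_rot: [3.137, -0.002, 0.001]
force: [0.3, -0.3, -0.6]
width: 0.996
```

```bash
python3 - <<'E'
from h import *
plan([.683,-.112,.2],0)
for n in("side",): cv2.imwrite(f"pics/{n}5.png",get_image(n))
s=cv2.imread("pics/side5.png")
cv2.imwrite("pics/c6.png",cv2.resize(s[145:205,260:360],None,fx=7.5,fy=7.5,interpolation=cv2.INTER_CUBIC))
E
```

```text
clk 9.30 pos [0.557  0.0025 0.219 ] yaw -0.1 F [ 0.3 -0.3 -0.6] w 0.996 q [-0.65  0.39  0.74  1.8  -0.29  1.07  0.2 ]
[0.21, 0.19, 0.033, 0.002, -0.0, -0.001]
[0.21, 0.191, 0.032, 0.002, -0.0, -0.001]
[0.21, 0.191, 0.032, 0.002, -0.0, -0.001]
[0.21, 0.191, 0.032, 0.002, -0.0, -0.001]
```

View pics/c6.png

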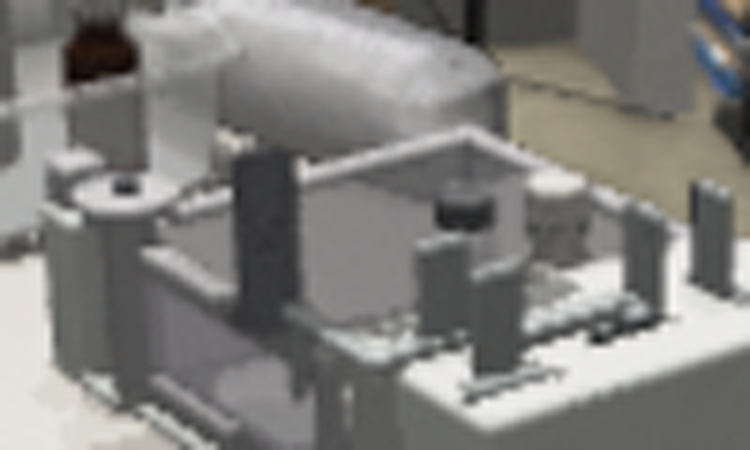

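>>> play_rows(rows=[[0.21, 0.19, 0, 0, 0, 0, -1], [0.21, 0.19, 0, 0, 0, 0, -1], [0.21, 0.19, 0, 0, 0, 0, -1], [0.18, 0.17, 0, 0, 0, 0, -1], [0, 0, 0, 0, 0, 0, -1]])

```text
clock: 9.85
position: [0.679, -0.1077, 0.2084]
ee_rot: [3.141, 0.01, -0.017]
force: [0.5, -0.5, -0.2]
width: 1.001
```

```bash
python3 - <<'E'
from h import *
plan([.683,-.112,.16],0)
E
```

```text
clk 9.85 pos [ 0.679  -0.1077  0.2084] yaw 0.4 F [ 0.5 -0.5 -0.2] w 1.001 q [-0.33  0.63  0.7   1.45 -0.41  1.22  0.43]
[0.015, 0.015, 0.161, 0.0, 0.011, 0.006]
[0.014, 0.014, 0.161, 0.0, 0.011, 0.006]
```

>>> play_rows(rows=[[0.015, 0.015, 0.15, 0, 0.01, 0.006, -1], [0.015, 0.015, 0.14, 0, 0.01, 0, -1], [0, 0, 0, 0, 0, 0, -1]])

```text
clock: 10.15
position: [0.6815, -0.1133, 0.158]
ee_rot: [-3.141, -0.001, 0.01]
force: [-0.3, 0.8, -0.1]
width: 1.0
```

```bash
python3 - <<'E'
from h import *
plan([.683,-.112,.108],0)
for n in("side",): cv2.imwrite(f"pics/{n}6.png",get_image(n))
s=cv2.imread("pics/side6.png")
cv2.imwrite("pics/c7.png",cv2.resize(s[125:205,300:390],None,fx=7.,fy=7.,interpolation=cv2.INTER_CUBIC))
E
```

```text
clk 10.15 pos [ 0.6815 -0.1133  0.158 ] yaw 0.0 F [-0.3  0.8 -0.1] w 1.000 q [-0.31  0.67  0.67  1.51 -0.44  1.13  0.45]
[0.006, -0.004, 0.167, -0.0, 0.007, 0.001]
[0.006, -0.004, 0.167, -0.0, 0.007, 0.001]
```

View pics/c7.png

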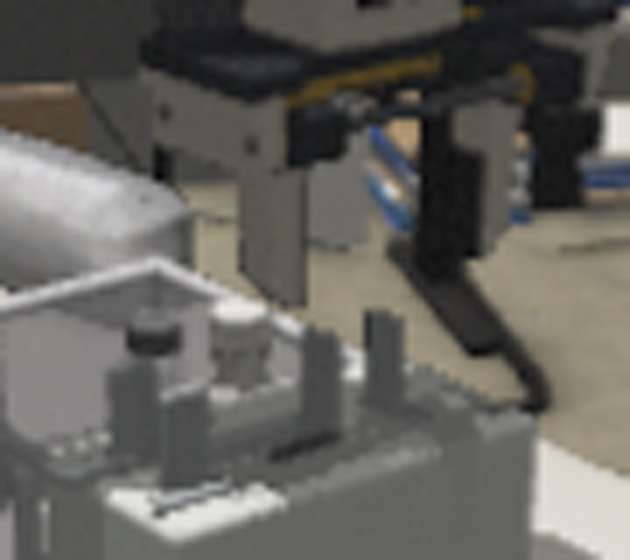

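>>> play_rows(rows=[[0.01, 0, 0.15, 0, 0.007, 0, -1], [0, 0, 0.15, 0, 0, 0, -1], [0, 0, 0, 0, 0, 0, -1]])

```text
clock: 10.5
position: [0.6837, -0.1119, 0.1153]
ee_rot: [-3.141, -0.003, 0.001]
force: [0.3, -0.5, -0.4]
width: 0.997
```

```bash
python3 - <<'E'
from h import *
plan([.683,-.112,.108],0)
E
```

```text
clk 10.50 pos [ 0.6837 -0.1119  0.1153] yaw 0.1 F [ 0.3 -0.5 -0.4] w 0.997 q [-0.3   0.71  0.65  1.55 -0.47  1.04  0.48]
[-0.005, 0.001, 0.048, -0.002, 0.001, 0.004]
```

>>> play_rows(rows=[[0, 0, 0.04, 0, 0, 0, 0.2], [0, 0, 0, 0, 0, 0, 0.2], [0, 0, 0, 0, 0, 0, 0.2], [0, 0, 0, 0, 0, 0, 0.2], [0, 0, 0, 0, 0, 0, 0.2]], force=12)

```text
clock: 11.0
position: [0.6849, -0.1114, 0.1136]
ee_rot: [-3.14, -0.005, -0.005]
force: [-4.1, -0.2, -2.1]
width: 0.613
```

>>> play_rows(rows=[[0, 0, 0, 0, 0, 0, 1], [0, 0, 0, 0, 0, 0, 1], [0, 0, 0, 0, 0, 0, 1]])

```text
clock: 11.3
position: [0.6832, -0.1116, 0.1134]
ee_rot: [-3.14, -0.003, -0.0]
force: [-3.2, -0.3, -0.3]
width: 0.351
```

```bash
python3 - <<'E'
from h import *
plan([.683,-.112,.108],0)
E
```

```text
clk 11.30 pos [ 0.6832 -0.1116  0.1134] yaw 0.1 F [-3.2 -0.3 -0.3] w 0.351 q [-0.3   0.71  0.64  1.55 -0.48  1.04  0.48]
[-0.001, 0.003, 0.036, -0.004, -0.0, 0.004]
```

>>> play_rows(rows=[[0, 0, 0, 0, 0, 0, 1], [0, 0, 0, 0, 0, 0, 1], [0, 0, 0, 0, 0, 0, 1], [0, 0, 0, 0, 0, 0, 1]])

```text
clock: 11.7
position: [0.6821, -0.1117, 0.1133]
ee_rot: [-3.139, -0.002, 0.003]
force: [-3.5, 0.7, -0.9]
width: 0.251
```

```bash
python3 - <<'E'
from h import *
plan([.683,-.112,.108],0)
E
```

```text
clk 11.70 pos [ 0.6821 -0.1117  0.1133] yaw 0.1 F [-3.5  0.7 -0.9] w 0.251 q [-0.3   0.71  0.65  1.55 -0.47  1.04  0.48]
[0.006, 0.002, 0.035, -0.005, 0.004, 0.003]
```

>>> play_rows(rows=[[0, 0, 0, 0, 0, 0, 1], [0, 0, 0, 0, 0, 0, 1]], force=25)

```text
clock: 11.9
position: [0.6823, -0.1117, 0.1133]
ee_rot: [-3.139, -0.002, 0.003]
force: [-3.3, 0.5, 0.4]
width: 0.251
```

>>> play_rows(rows=[[0, 0, 0, 0, 0, 0, -1], [0, 0, 0, 0, 0, 0, -1], [0, 0, -0.03, 0, 0, 0, -1], [0, 0, -0.2, 0, 0, 0, -1], [0, 0, -0.25, 0, 0, 0, -1]])

```text
clock: 12.4
position: [0.6824, -0.1106, 0.1834]
ee_rot: [-3.14, -0.005, 0.007]
force: [0.5, -0.3, -0.2]
width: 0.636
```

>>> play_rows(rows=[[0, 0, -0.2, 0, 0, 0, -1], [0, 0, 0, 0, 0, 0, -1]])

```text
clock: 12.6
position: [0.6857, -0.1119, 0.2209]
ee_rot: [-3.141, -0.005, -0.008]
force: [0.4, 0.5, 0.6]
width: 0.809
```

```bash
python3 - <<'E'
from h import *
plan([.575,-.1165,.2],-90)
for n in("side",): cv2.imwrite(f"pics/{n}7.png",get_image(n))
s=cv2.imread("pics/side7.png")
cv2.imwrite("pics/c8.png",cv2.resize(s[145:205,290:365],None,fx=10.,fy=10.,interpolation=cv2.INTER_CUBIC))
E
```

```text
clk 12.60 pos [ 0.6857 -0.1119  0.2209] yaw 0.2 F [0.4 0.5 0.6] w 0.809 q [-0.32  0.62  0.7   1.43 -0.41  1.23  0.42]
[-0.062, 0.002, 0.011, -0.001, -0.001, 0.262]
[-0.061, 0.01, 0.011, -0.001, -0.001, 0.262]
[-0.059, 0.018, 0.011, -0.001, -0.001, 0.262]
[-0.056, 0.026, 0.011, -0.001, -0.001, 0.262]
[-0.052, 0.033, 0.011, -0.001, -0.001, 0.262]
[-0.047, 0.039, 0.011, -0.001, -0.001, 0.262]
[-0.042, 0.045, 0.011, -0.001, -0.001, 0.262]
[-0.035, 0.05, 0.012, -0.001, -0.001, 0.262]
[-0.029, 0.055, 0.012, -0.001, -0.001, 0.262]
[-0.021, 0.058, 0.012, -0.001, -0.001, 0.262]
[-0.013, 0.06, 0.012, -0.001, -0.001, 0.262]
[-0.005, 0.061, 0.012, -0.001, -0.001, 0.262]
```

View pics/c8.png

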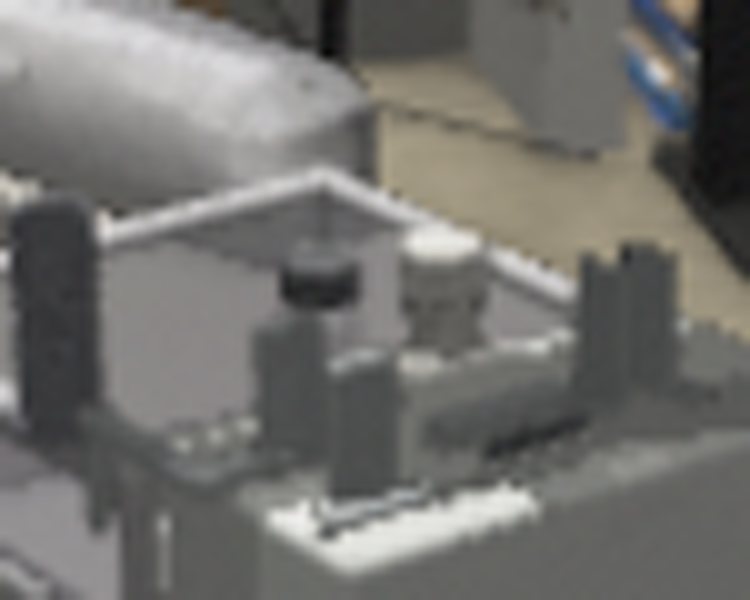

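```bash
python3 - <<'E'
from h import *
plan([.575,-.1165,.21],90)
E
```

```text
clk 12.65 pos [ 0.685  -0.1115  0.219 ] yaw 0.2 F [-0.3 -0.9 -0.5] w 0.852 q [-0.32  0.62  0.7   1.43 -0.41  1.23  0.42]
[-0.061, 0.003, 0.005, 0.0, -0.0, -0.261]
[-0.061, -0.005, 0.005, 0.0, -0.0, -0.261]
[-0.06, -0.013, 0.005, 0.0, -0.0, -0.261]
[-0.057, -0.021, 0.005, 0.0, -0.0, -0.261]
[-0.054, -0.028, 0.005, 0.0, -0.0, -0.261]
[-0.05, -0.035, 0.005, 0.0, -0.0, -0.261]
[-0.045, -0.041, 0.005, 0.0, -0.0, -0.261]
[-0.039, -0.047, 0.005, 0.0, -0.0, -0.261]
[-0.033, -0.052, 0.005, 0.0, -0.0, -0.261]
[-0.026, -0.055, 0.005, 0.0, -0.0, -0.261]
[-0.018, -0.058, 0.005, 0.0, -0.0, -0.261]
[-0.011, -0.06, 0.005, 0.0, -0.0, -0.261]
```

>>> play_rows(rows=[[-0.06, 0, 0, 0, 0, -0.26, -1], [-0.06, -0.01, 0, 0, 0, -0.26, -1], [-0.06, -0.01, 0, 0, 0, -0.26, -1], [-0.06, -0.02, 0, 0, 0, -0.26, -1], [-0.05, -0.03, 0, 0, 0, -0.26, -1]])

```text
clock: 13.15
position: [0.6387, -0.1112, 0.2151]
ee_rot: [2.962, 1.045, 0.002]
force: [1.2, -0.5, 1.1]
width: 1.0
```

>>> play_rows(rows=[[-0.05, -0.035, 0, 0, 0, -0.26, -1], [-0.045, -0.04, 0, 0, 0, -0.26, -1], [-0.04, -0.05, 0, 0, 0, -0.26, -1], [-0.03, -0.05, 0, 0, 0, -0.26, -1], [-0.03, -0.05, 0, 0, 0, -0.26, -1]])

```text
clock: 13.65
position: [0.5905, -0.1137, 0.2106]
ee_rot: [-2.442, -1.972, 0.003]
force: [-0.4, 0.0, -0.1]
width: 0.999
```

```bash
python3 - <<'E'
from h import *
plan([.575,-.1165,.19],90)
E
```

```text
clk 13.65 pos [ 0.5905 -0.1137  0.2106] yaw 77.8 F [-0.4  0.  -0.1] w 0.999 q [-0.16  0.42  0.37  1.67 -0.17  1.08  1.62]
[-0.02, -0.048, 0.069, -0.003, -0.001, -0.212]
[-0.015, -0.05, 0.069, -0.003, -0.001, -0.212]
```

>>> play_rows(rows=[[-0.02, -0.05, 0.06, 0, 0, -0.21, -1], [-0.015, -0.05, 0.06, 0, 0, -0.21, -1], [0, 0, 0, 0, 0, 0, -1], [0, 0, 0, 0, 0, 0, -1]])

```text
clock: 14.05
position: [0.5727, -0.1163, 0.1902]
ee_rot: [-2.211, -2.225, 0.003]
force: [-0.2, 0.3, -0.7]
width: 0.999
```

```bash
python3 - <<'E'
from h import *
plan([.575,-.1165,.155],90)
for n in("side","top"): cv2.imwrite(f"pics/{n}8.png",get_image(n))
s=cv2.imread("pics/side8.png")
cv2.imwrite("pics/c9.png",cv2.resize(s[115:205,280:370],None,fx=6.5,fy=6.5,interpolation=cv2.INTER_CUBIC))
E
```

```text
clk 14.05 pos [ 0.5727 -0.1163  0.1902] yaw 90.4 F [-0.2  0.3 -0.7] w 0.999 q [-0.12  0.41  0.32  1.74 -0.15  1.02  1.83]
[-0.002, 0.017, 0.235, -0.01, -0.004, 0.013]
```

View pics/c9.png

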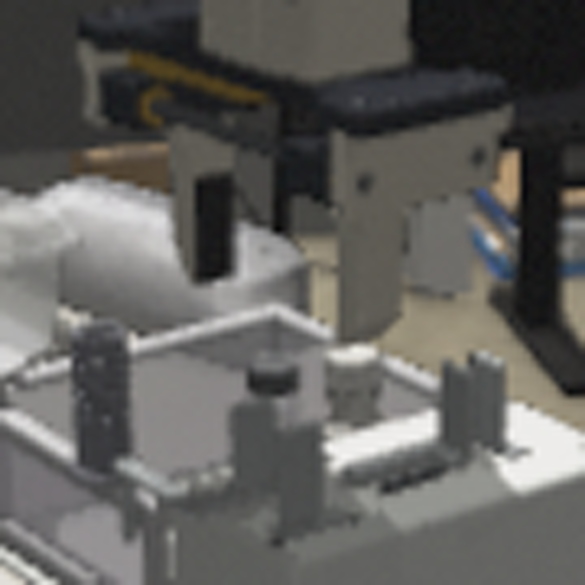

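>>> play_rows(rows=[[0, 0.015, 0.13, -0.01, 0, 0.01, -1], [0, 0, 0.13, 0, 0, 0, -1], [0, 0, 0, 0, 0, 0, -1]])

```text
clock: 14.45
position: [0.5778, -0.1158, 0.1518]
ee_rot: [2.223, 2.217, 0.006]
force: [-1.1, -0.1, 0.2]
width: 0.998
```

```bash
python3 - <<'E'
from h import *
plan([.575,-.1165,.112],90)
E
```

```text
clk 14.45 pos [ 0.5778 -0.1158  0.1518] yaw 89.9 F [-1.1 -0.1  0.2] w 0.998 q [-0.11  0.45  0.31  1.78 -0.17  0.93  1.84]
[-0.005, -0.02, 0.265, 0.008, -0.002, -0.005]
```

>>> play_rows(rows=[[-0.005, -0.02, 0.14, 0, 0, 0, -1], [0, 0, 0.12, 0, 0, 0, -1], [0, 0, 0, 0, 0, 0, -1]])

```text
clock: 14.75
position: [0.5777, -0.1163, 0.1145]
ee_rot: [2.224, 2.212, 0.009]
force: [-0.2, -0.1, -0.6]
width: 1.0
```

```bash
python3 - <<'E'
from h import *
plan([.575,-.1165,.112],90)
for n in("side",): cv2.imwrite(f"pics/{n}9.png",get_image(n))
s=cv2.imread("pics/side9.png")
cv2.imwrite("pics/c10.png",cv2.resize(s[125:215,280:370],None,fx=6.5,fy=6.5,interpolation=cv2.INTER_CUBIC))
E
```

```text
clk 14.75 pos [ 0.5777 -0.1163  0.1145] yaw 89.7 F [-0.2 -0.1 -0.6] w 1.000 q [-0.1   0.49  0.29  1.82 -0.19  0.85  1.85]
[-0.001, -0.018, 0.017, 0.016, -0.001, -0.01]
```

View pics/c10.png

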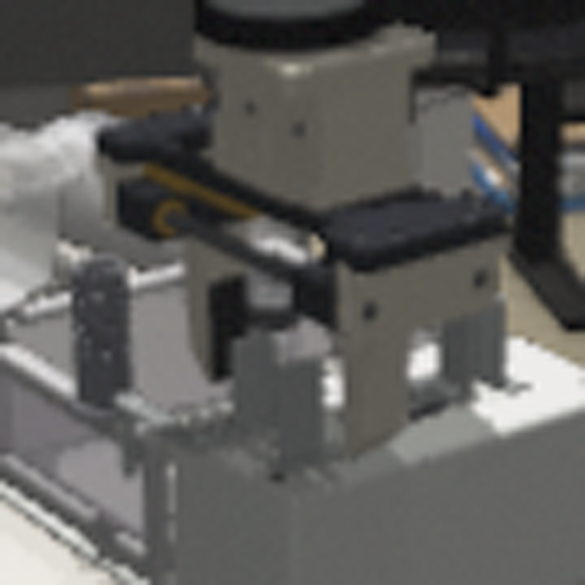

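```bash
python3 - <<'E'
from h import *
def c(X): return (proj("side",X)-[280,125]+.42)*6.5
print("finger outer bottom corners",c([[.568,-.181,.1145],[.587,-.181,.1145]]))
print("finger inner bottom corners",c([[.568,-.1623,.1145],[.587,-.1623,.1145]]))
print("left finger inner face bottom",c([[.568,-.070,.1145],[.587,-.070,.1145]]))
for x in (.570,.575,.580):
  print("R tab right face top/bot",x,c([[x-.011,-.1285,.14],[x+.011,-.1285,.14],[x-.011,-.1285,.095],[x+.011,-.1285,.095]]).round(0).tolist())
  print("L tab right face top/bot",x,c([[x-.011,-.0945,.14],[x+.011,-.0945,.14]]).round(0).tolist())
E
```

```text
finger outer bottom corners [[369.80078074 470.63099395]
 [406.84666491 458.24770401]]
finger inner bottom corners [[341.18200688 454.99989011]
 [378.0034248  442.9492099 ]]
left finger inner face bottom [[210.99837608 383.90056169]
 [246.68121444 373.30461328]]
R tab right face top/bot 0.57 [[273.0, 377.0], [316.0, 364.0], [275.0, 476.0], [317.0, 462.0]]
L tab right face top/bot 0.57 [[225.0, 351.0], [268.0, 339.0]]
R tab right face top/bot 0.575 [[283.0, 374.0], [326.0, 361.0], [284.0, 473.0], [326.0, 459.0]]
L tab right face top/bot 0.575 [[235.0, 349.0], [277.0, 336.0]]
R tab right face top/bot 0.58 [[293.0, 371.0], [335.0, 358.0], [294.0, 470.0], [336.0, 456.0]]
L tab right face top/bot 0.58 [[245.0, 346.0], [287.0, 334.0]]
```

>>> play_rows(rows=[[0, -0.025, 0.015, 0, 0, 0, 0.2], [0, 0, 0, 0, 0, 0, 0.2], [0, 0, 0, 0, 0, 0, 0.2], [0, 0, 0, 0, 0, 0, 0.2], [0, 0, 0, 0, 0, 0, 0.2]], force=12)

```text
clock: 15.3
position: [0.5768, -0.1161, 0.1176]
ee_rot: [2.221, 2.208, 0.017]
force: [0.5, 2.8, -1.9]
width: 0.612
```

>>> play_rows(rows=[[0, 0, 0, 0, 0, 0, 1], [0, 0, 0, 0, 0, 0, 1], [0, 0, 0, 0, 0, 0, 1]])

```text
clock: 15.6
position: [0.5767, -0.114, 0.1175]
ee_rot: [2.22, 2.211, 0.019]
force: [-0.9, 3.0, -0.3]
width: 0.352
```

```bash
python3 - <<'E'
from h import *
plan([.575,-.1165,.112],90)
E
```

```text
clk 15.60 pos [ 0.5767 -0.114   0.1175] yaw 89.8 F [-0.9  3.  -0.3] w 0.352 q [-0.1   0.49  0.29  1.82 -0.19  0.85  1.85]
[-0.017, -0.012, 0.037, 0.028, -0.006, -0.008]
```

>>> play_rows(rows=[[0, 0, 0, 0, 0, 0, 1], [0, 0, 0, 0, 0, 0, 1], [0, 0, 0, 0, 0, 0, 1], [0, 0, 0, 0, 0, 0, 1]])

```text
clock: 16.0
position: [0.5768, -0.1129, 0.1174]
ee_rot: [2.221, 2.212, 0.02]
force: [-0.4, 3.6, 0.3]
width: 0.256
```

```bash
python3 - <<'E'
from h import *
plan([.575,-.1165,.112],90)
E
```

```text
clk 16.00 pos [ 0.5768 -0.1129  0.1174] yaw 89.8 F [-0.4  3.6  0.3] w 0.256 q [-0.1   0.49  0.29  1.82 -0.19  0.85  1.85]
[-0.024, -0.012, 0.036, 0.028, -0.008, -0.007]
```

>>> play_rows(rows=[[0, 0, 0, 0, 0, 0, 1], [0, 0, 0, 0, 0, 0, 1], [0, 0, 0, 0, 0, 0, 1]], force=25)

```text
clock: 16.3
position: [0.5768, -0.113, 0.1174]
ee_rot: [2.221, 2.212, 0.02]
force: [-0.3, 3.4, -0.8]
width: 0.256
```

```bash
python3 - <<'E'
from h import *
plan([.575,-.1165,.22],90)
E
```

```text
clk 16.30 pos [ 0.5768 -0.113   0.1174] yaw 89.8 F [-0.3  3.4 -0.8] w 0.256 q [-0.1   0.49  0.29  1.82 -0.19  0.85  1.85]
[-0.007, -0.001, -0.228, 0.009, -0.003, -0.003]
[-0.007, -0.002, -0.228, 0.009, -0.003, -0.003]
[-0.007, -0.003, -0.228, 0.009, -0.003, -0.003]
```

Squeezed (stable width ≈ 23.5 mm). Open, lift and look.

>>> play_rows(rows=[[0, 0, 0, 0, 0, 0, -1], [0, 0, 0, 0, 0, 0, -1], [0, 0, 0, 0, 0, 0, -1], [0, 0, -0.15, 0, 0, 0, -1], [0, 0, -0.25, 0, 0, 0, -1]])

```text
clock: 16.8
position: [0.573, -0.1163, 0.1746]
ee_rot: [2.226, 2.212, 0.007]
force: [1.2, 0.3, 0.4]
width: 0.643
```

>>> play_rows(rows=[[0, 0, -0.25, 0, 0, 0, -1], [0, 0, -0.1, 0, 0, 0, -1], [0, 0, 0, 0, 0, 0, -1]])

```text
clock: 17.1
position: [0.5744, -0.1191, 0.2337]
ee_rot: [2.223, 2.204, 0.012]
force: [-0.3, -0.4, -1.3]
width: 0.899
```

```bash
python3 - <<'E'
from h import *
plan([.557,.003,.21],0)
for n in("side","top"): cv2.imwrite(f"pics/{n}10.png",get_image(n))
s=cv2.imread("pics/side10.png")
cv2.imwrite("pics/c11.png",cv2.resize(s[145:205,270:365],None,fx=8,fy=8,interpolation=cv2.INTER_CUBIC))
E
```

```text
clk 17.10 pos [ 0.5744 -0.1191  0.2337] yaw 89.5 F [-0.3 -0.4 -1.3] w 0.899 q [-0.13  0.36  0.33  1.69 -0.13  1.09  1.8 ]
[0.068, -0.01, 0.013, 0.002, -0.001, 0.26]
[0.066, -0.019, 0.013, 0.002, -0.001, 0.26]
[0.063, -0.027, 0.013, 0.002, -0.001, 0.26]
[0.059, -0.035, 0.013, 0.002, -0.001, 0.26]
[0.054, -0.043, 0.013, 0.002, -0.001, 0.26]
[0.048, -0.049, 0.013, 0.002, -0.001, 0.26]
[0.041, -0.055, 0.013, 0.002, -0.001, 0.26]
[0.033, -0.06, 0.013, 0.002, -0.001, 0.26]
[0.025, -0.064, 0.013, 0.002, -0.001, 0.26]
[0.017, -0.066, 0.013, 0.002, -0.001, 0.26]
[0.008, -0.068, 0.013, 0.002, -0.001, 0.26]
[-0.001, -0.069, 0.013, 0.002, -0.001, 0.26]
```

View pics/c11.png

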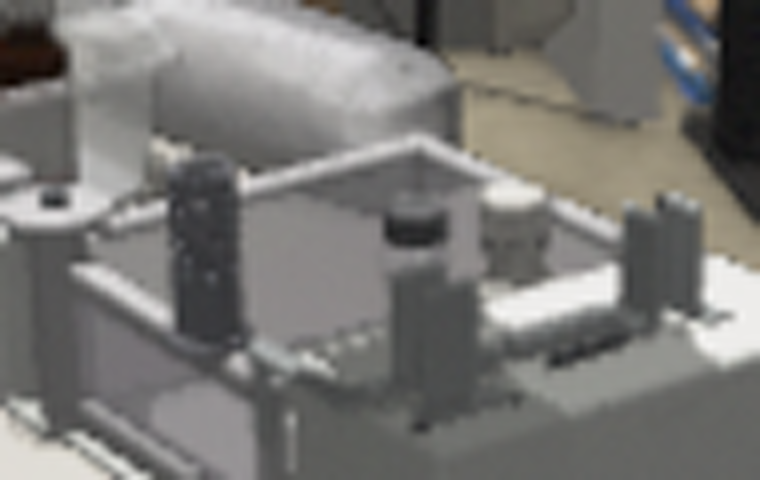

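```bash
python3 - <<'E'
from h import *
plan([.557,.003,.215],-25)
E
```

```text
clk 17.20 pos [ 0.5733 -0.1187  0.2313] yaw 89.5 F [-0.6  0.1 -0.2] w 0.978 q [-0.13  0.37  0.33  1.7  -0.13  1.09  1.8 ]
[0.054, -0.008, 0.007, 0.001, -0.001, 0.266]
[0.053, -0.015, 0.007, 0.001, -0.001, 0.266]
[0.05, -0.022, 0.007, 0.001, -0.001, 0.266]
[0.047, -0.028, 0.007, 0.001, -0.001, 0.266]
[0.043, -0.034, 0.007, 0.001, -0.001, 0.266]
[0.038, -0.04, 0.007, 0.001, -0.001, 0.266]
[0.032, -0.044, 0.007, 0.001, -0.001, 0.266]
[0.026, -0.048, 0.007, 0.001, -0.001, 0.266]
[0.019, -0.051, 0.007, 0.001, -0.001, 0.266]
[0.012, -0.053, 0.007, 0.001, -0.001, 0.266]
[0.005, -0.054, 0.007, 0.001, -0.001, 0.266]
[-0.002, -0.055, 0.007, 0.001, -0.001, 0.266]
[-0.009, -0.054, 0.007, 0.001, -0.001, 0.266]
[-0.016, -0.052, 0.007, 0.001, -0.001, 0.266]
[-0.023, -0.049, 0.007, 0.001, -0.001, 0.266]
```

>>> play_rows(rows=[[0.055, -0.01, 0, 0, 0, 0.27, -1], [0.055, -0.015, 0, 0, 0, 0.27, -1], [0.05, -0.02, 0, 0, 0, 0.27, -1], [0.05, -0.03, 0, 0, 0, 0.27, -1], [0.04, -0.035, 0, 0, 0, 0.27, -1]])

```text
clock: 17.7
position: [0.5635, -0.0783, 0.2228]
ee_rot: [2.853, 1.309, -0.005]
force: [0.1, 0.2, 1.0]
width: 0.997
```

>>> play_rows(rows=[[0.04, -0.04, 0, 0, 0, 0.27, -1], [0.03, -0.045, 0, 0, 0, 0.27, -1], [0.025, -0.05, 0, 0, 0, 0.27, -1], [0.02, -0.05, 0, 0, 0, 0.27, -1], [0.01, -0.05, 0, 0, 0, 0.27, -1]])

```text
clock: 18.2
position: [0.5547, -0.0366, 0.2135]
ee_rot: [3.127, 0.243, -0.025]
force: [0.4, 0.5, 1.3]
width: 1.002
```

```bash
python3 - <<'E'
from h import *
plan([.557,.003,.21],-25)
E
```

```text
clk 18.20 pos [ 0.5547 -0.0366  0.2135] yaw 8.9 F [0.4 0.5 1.3] w 1.002 q [-0.5   0.38  0.63  1.79 -0.24  1.07  0.38]
[0.011, -0.052, 0.004, 0.003, 0.006, 0.237]
[0.005, -0.053, 0.004, 0.003, 0.006, 0.237]
[-0.001, -0.053, 0.005, 0.003, 0.006, 0.237]
[-0.007, -0.052, 0.005, 0.003, 0.006, 0.237]
[-0.014, -0.051, 0.005, 0.003, 0.006, 0.237]
```

>>> play_rows(rows=[[0.01, -0.05, -0.01, 0, 0.005, 0.24, -1], [0, -0.05, 0, 0, 0.005, 0.24, -1], [0, -0.05, 0, 0, 0.005, 0.24, -1], [-0.01, -0.05, 0, 0, 0.005, 0.24, -1], [0, 0, 0, 0, 0, 0, -1]])

```text
clock: 18.7
position: [0.551, -0.0045, 0.2061]
ee_rot: [3.079, -0.541, -0.025]
force: [0.4, 0.4, -0.2]
width: 1.0
```

```bash
python3 - <<'E'
from h import *
plan([.557,.003,.165],-25)
E
```

```text
clk 18.70 pos [ 0.551  -0.0045  0.2061] yaw -19.9 F [ 0.4  0.4 -0.2] w 1.000 q [-0.64  0.41  0.75  1.81 -0.3   1.07 -0.12]
[0.024, -0.066, 0.273, 0.036, 0.025, 0.177]
```

>>> play_rows(rows=[[0.025, -0.065, 0.1, 0.03, 0.02, 0, -1], [0, 0, 0.12, 0, 0, 0, -1], [0, 0, 0, 0, 0, 0, -1]])

```text
clock: 19.0
position: [0.556, 0.0021, 0.1692]
ee_rot: [3.092, -0.527, -0.01]
force: [-0.2, -1.3, -0.5]
width: 1.0
```

```bash
python3 - <<'E'
from h import *
plan([.557,.003,.104],-20)
E
```

```text
clk 19.00 pos [0.556  0.0021 0.1692] yaw -19.3 F [-0.2 -1.3 -0.5] w 1.000 q [-0.62  0.45  0.72  1.85 -0.35  0.98 -0.08]
[0.003, -0.005, 0.217, 0.006, 0.006, 0.012]
[0.003, -0.005, 0.217, 0.006, 0.006, 0.012]
```

>>> play_rows(rows=[[0.003, -0.005, 0.2, 0.005, 0.005, 0.01, -1], [0, -0.005, 0.2, 0, 0, 0, -1], [0, 0, 0, 0, 0, 0, -1]])

```text
clock: 19.3
position: [0.5568, 0.0015, 0.1082]
ee_rot: [3.094, -0.525, -0.006]
force: [-0.8, -0.0, -0.4]
width: 0.996
```

```bash
python3 - <<'E'
from h import *
plan([.557,.003,.105],-20)
E
```

```text
clk 19.30 pos [0.5568 0.0015 0.1082] yaw -19.3 F [-0.8 -0.  -0.4] w 0.996 q [-0.57  0.52  0.67  1.91 -0.42  0.85 -0.02]
[-0.002, -0.01, 0.021, 0.009, 0.006, 0.025]
```

>>> play_rows(rows=[[0, -0.01, 0.015, 0.01, 0.005, 0, 0.1], [0, 0, 0, 0, 0, 0, 0.3], [0, 0, 0, 0, 0, 0, 0.3], [0, 0, 0, 0, 0, 0, 0.3], [0, 0, 0, 0, 0, 0, 0.3]], force=30)

```text
clock: 19.8
position: [0.5596, 0.0016, 0.1106]
ee_rot: [-3.096, 0.523, -0.007]
force: [-0.8, -0.5, -0.3]
width: 0.613
```

>>> play_rows(rows=[[0, 0, 0, 0, 0, 0, 1], [0, 0, 0, 0, 0, 0, 1], [0, 0, 0, 0, 0, 0, 1], [0, 0, 0, 0, 0, 0, 1], [0, 0, 0, 0, 0, 0, 1]])

```text
clock: 20.3
position: [0.5597, 0.002, 0.1114]
ee_rot: [-3.095, 0.522, -0.008]
force: [-0.5, -0.1, 0.5]
width: 0.279
```

```bash
cat >> h.py <<'E'
def arc(th,H=(.5572,.1177),r=.115): return np.array([H[0]-r*np.sin(th),H[1]-r*np.cos(th)])
def swing(ths,z,a):
    o=observe();P=o['position'];R=Ro.from_rotvec(o['ee_rot']);f=P
    print("th now",np.arctan2(.5572-P[0],.1177-P[1]),"r",np.hypot(.5572-P[0],.1177-P[1]))
    plan([*arc(ths[0]),z],a,n=1)
    for u,v in zip(ths,ths[1:]):
        d=np.r_[arc(v)-arc(u),0]; print(v,(R.inv().apply(d)/.15).round(3))
E
python3 - <<'E'
from h import *
swing([.1,.2,.3,.4,.5,.6],.106,-20)
E
```

```text
th now -0.021182067525199834 r 0.11571589344178462
clk 20.30 pos [0.5597 0.002  0.1114] yaw -19.1 F [-0.5 -0.1  0.5] w 0.279 q [-0.57  0.52  0.67  1.91 -0.42  0.85 -0.02]
[-0.091, 0.023, 0.035, -0.008, -0.009, 0.03]
0.2 [-0.075  0.014 -0.   ]
0.3 [-0.076  0.006 -0.   ]
0.4 [-0.077 -0.001 -0.   ]
0.5 [-0.076 -0.009 -0.   ]
0.6 [-0.075 -0.016 -0.   ]
```

>>> play_rows(rows=[[-0.08, 0.02, 0.01, 0, 0, 0, 1], [-0.08, 0.014, 0, 0, 0, 0, 1], [-0.08, 0.006, 0, 0, 0, 0, 1]])

```text
clock: 20.6
position: [0.528, 0.0069, 0.1115]
ee_rot: [-3.095, 0.524, -0.023]
force: [4.8, -0.4, -2.8]
width: 0.281
```

```bash
python3 - <<'E'
from h import *
swing([.3,.4,.5,.6,.7,.8],.111,-19)
E
```

```text
th now 0.2575453976791363 r 0.11458385790746277
clk 20.60 pos [0.528  0.0069 0.1115] yaw -19.2 F [ 4.8 -0.4 -2.8] w 0.281 q [-0.61  0.46  0.68  2.   -0.4   0.8  -0.04]
[-0.032, 0.005, 0.003, -0.01, -0.028, -0.007]
0.4 [-0.077 -0.001 -0.001]
0.5 [-0.076 -0.009 -0.001]
0.6 [-0.075 -0.016 -0.001]
0.7 [-0.073 -0.024 -0.001]
0.8 [-0.07  -0.031 -0.001]
```

>>> play_rows(rows=[[-0.11, 0, 0.01, 0, -0.01, 0, 1], [-0.08, -0.01, 0.01, 0, -0.01, 0, 1], [-0.08, -0.015, 0, 0, 0, 0, 1]])

```text
clock: 20.9
position: [0.4966, 0.0213, 0.1112]
ee_rot: [-3.092, 0.528, -0.032]
force: [2.0, -2.1, -1.8]
width: 0.283
```

```bash
python3 - <<'E'
from h import *
swing([.6,.7,.8,.9,1.0,1.1],.110,-19)
E
```

```text
th now 0.5607968709574216 r 0.11388022317454555
clk 20.90 pos [0.4966 0.0213 0.1112] yaw -19.4 F [ 2.  -2.1 -1.8] w 0.283 q [-0.67  0.41  0.69  2.08 -0.39  0.76 -0.08]
[-0.031, 0.0, 0.008, -0.015, -0.039, -0.014]
0.7 [-0.073 -0.024 -0.001]
0.8 [-0.07  -0.031 -0.001]
0.9 [-0.067 -0.038 -0.001]
1.0 [-0.063 -0.044 -0.001]
1.1 [-0.058 -0.05  -0.001]
```

>>> play_rows(rows=[[-0.1, -0.024, 0.01, 0, -0.02, 0, 1], [-0.07, -0.035, 0.01, 0, -0.01, 0, 1], [-0.07, -0.04, 0, 0, 0, 0, 1]])

```text
clock: 21.2
position: [0.4693, 0.047, 0.111]
ee_rot: [-3.087, 0.532, -0.02]
force: [1.4, -2.0, -2.4]
width: 0.283
```

```bash
python3 - <<'E'
from h import *
swing([.9,1.,1.1,1.2,1.3,1.35],.110,-19)
E
```

```text
th now 0.8934506780208646 r 0.11285304523668471
clk 21.20 pos [0.4693 0.047  0.111 ] yaw -19.6 F [ 1.4 -2.  -2.4] w 0.283 q [-0.75  0.38  0.7   2.13 -0.37  0.74 -0.15]
[-0.012, 0.01, 0.007, -0.023, -0.023, -0.019]
1.0 [-0.063 -0.044 -0.   ]
1.1 [-0.058 -0.05  -0.   ]
1.2 [-0.053 -0.055  0.   ]
1.3 [-0.047 -0.06   0.   ]
1.35 [-0.021 -0.032  0.   ]
```

>>> play_rows(rows=[[-0.075, -0.035, 0.01, -0.01, -0.01, 0, 1], [-0.06, -0.05, 0.01, 0, 0, 0, 1], [-0.055, -0.055, 0, 0, 0, 0, 1]])

```text
clock: 21.5
position: [0.4514, 0.0772, 0.1109]
ee_rot: [-3.087, 0.535, -0.022]
force: [1.8, -2.2, 1.1]
width: 0.281
```

```bash
python3 - <<'E'
from h import *
swing([1.25,1.3,1.35],.110,-19)
for n in("side","top"): cv2.imwrite(f"pics/{n}11.png",get_image(n))
s=cv2.imread("pics/side11.png")
cv2.imwrite("pics/c12.png",cv2.resize(s[130:220,240:350],None,fx=6.5,fy=6.5,interpolation=cv2.INTER_CUBIC))
E
```

```text
th now 1.2048739081876838 r 0.11326019414515384
clk 21.50 pos [0.4514 0.0772 0.1109] yaw -19.7 F [ 1.8 -2.2  1.1] w 0.281 q [-0.84  0.36  0.71  2.16 -0.36  0.72 -0.23]
[-0.031, -0.019, 0.006, -0.021, -0.025, -0.024]
1.3 [-0.023 -0.031  0.   ]
1.35 [-0.021 -0.032  0.   ]
```

View pics/c12.png

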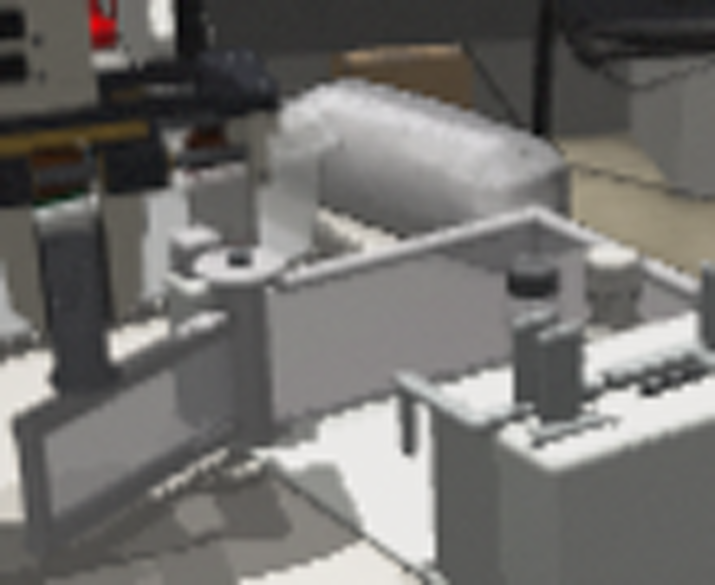

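>>> play_rows(rows=[[-0.04, -0.03, 0.01, -0.01, -0.01, 0, 1], [-0.02, -0.03, 0, 0, 0, 0, 1], [0, 0, 0, 0, 0, 0, 1]])

```text
clock: 21.9
position: [0.4466, 0.0914, 0.1109]
ee_rot: [-3.09, 0.531, -0.018]
force: [1.5, -1.9, 1.1]
width: 0.283
```

```bash
python3 - <<'E'
from h import *
swing([1.33,1.35],.110,-19)
E
```

```text
th now 1.3376059308652157 r 0.11367972295300936
clk 21.90 pos [0.4466 0.0914 0.1109] yaw -19.5 F [ 1.5 -1.9  1.1] w 0.283 q [-0.87  0.36  0.71  2.16 -0.36  0.72 -0.27]
[-0.004, 0.01, 0.006, -0.017, -0.02, -0.018]
1.35 [-0.008 -0.013  0.   ]
```

>>> play_rows(rows=[[0, 0, 0, 0, 0, 0, 1], [0, 0, 0, 0, 0, 0, 1], [0, 0, 0, 0, 0, 0, 1], [0, 0, 0, 0, 0, 0, 1], [0, 0, 0, 0, 0, 0, 1]])

```text
clock: 22.4
position: [0.4465, 0.0915, 0.1109]
ee_rot: [-3.09, 0.531, -0.019]
force: [3.1, -2.3, 3.1]
width: 0.279
```

```bash
python3 - <<'E'
from h import *
swing([1.33,1.35],.110,-19)
print(observe()['dq'].round(4))
for n in("side","top"): cv2.imwrite(f"pics/{n}12.png",get_image(n))
s=cv2.imread("pics/side12.png");t=cv2.imread("pics/top12.png")
cv2.imwrite("pics/c13.png",cv2.resize(s[140:220,235:305],None,fx=8.5,fy=7.2,interpolation=cv2.INTER_CUBIC))
p=observe()['position'];p[2]=.08;f=lambda X:((proj("side",X)-[235,140]+.44)*[8.5,7.2]).round(0).tolist()
print(f([[*arc(t),z] for t in(1.25,1.33,1.4) for z in(.08,.15)]))
E
```

```text
th now 1.338588761149433 r 0.11370883363013269
clk 22.40 pos [0.4465 0.0915 0.1109] yaw -19.5 F [ 3.1 -2.3  3.1] w 0.279 q [-0.87  0.36  0.71  2.16 -0.35  0.72 -0.27]
[-0.004, 0.01, 0.006, -0.016, -0.022, -0.017]
1.35 [-0.008 -0.013  0.   ]
[ 0.0004  0.0005  0.001  -0.0002  0.     -0.0011 -0.0006]
[[135.0, 351.0], [116.0, 192.0], [117.0, 345.0], [98.0, 188.0], [103.0, 340.0], [83.0, 183.0]]
```

View pics/c13.png

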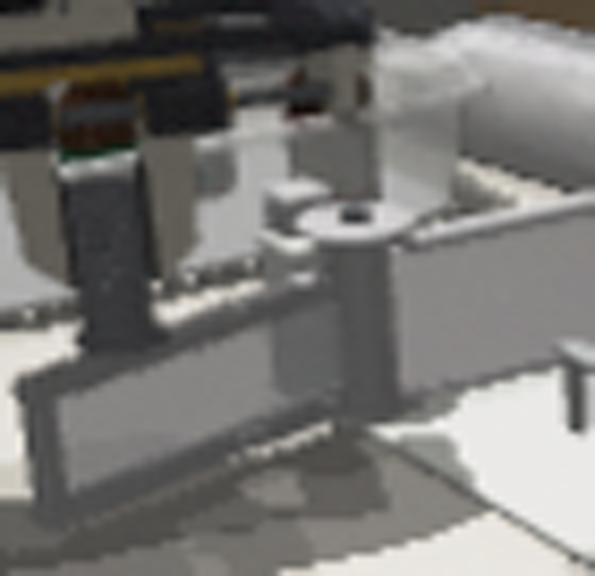

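View pics/side12.png

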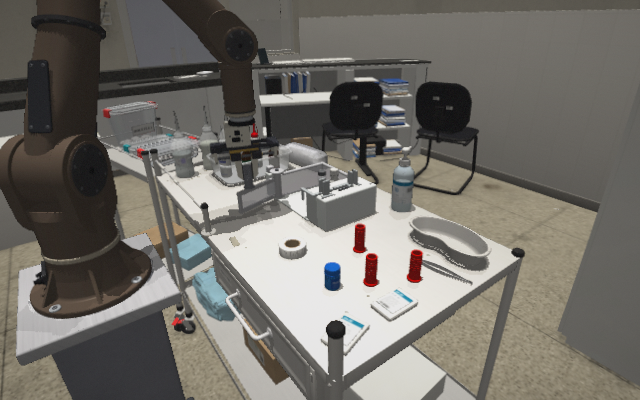

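```bash
python3 - <<'E'
from cell import *
print(sign_off()); o=observe(); print(o['clock'],o['position'],o['force'],o['width'])
E
```

```text
the job is handed in; nothing more can be done
None
the job is handed in; nothing more can be done
```

The gate stands open at about 1.34 rad, and I handed the job in at about 22 s with the gripper still holding the sleeve. No verdict was reported.

**Steps taken**
- I put the grey sleeve on the spigot. It seated with about 7.6 N of upward force, and the picture showed it upright with its flange on the rail.
- I squeezed the rear catch, then the front catch. The fingers closed to about 23 mm and 23.5 mm, against 24 mm at full squeeze. The pictures show both pairs of tabs together.
- I took the sleeve again at 30 N and swung the gate past its detent.

**Last checks**
- The gate angle of 1.34 rad comes from the tool position, and the side picture agrees.
- The arm was at rest, with an opening of 25.7 mm on the 26 mm sleeve.
- The sleeve was still on the spigot and the tool tilt was about 0.02 rad.
- The jar, tape roll and red sleeves stand where they were in the last picture. The bottle and vial were last seen in place just after the front catch was squeezed.

**Small disagreements**
- In the last picture the flange's lower rim is up to about 1 pixel (3 mm) higher than computed. The hand height and a light downward push on the sleeve both say it is seated.
- The tool position sat about 1 mm inside the nominal 115 mm radius, which is within the sleeve's play on the spigot.

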